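Pack relay modules, snap the tub shut and slide it out past the soldering iron

TASK

Pack every relay module on the bench into the black storage tub, lying flat on its floor with the relays up, then lay the lid on and press it down until the catches at both ends have snapped over it; do all this where the tub stands. Then slide the closed tub along the bench, between the soldering-iron stand and the solvent dispenser, and leave it wholly inside the yellow taped rectangle, square with it. Neither the tub nor the robot may touch the stand or the dispenser; keep the tub flat on the bench, push it by its own sides and not by the lid once it is away from the packing place, and leave the other things on the bench where they are.

Things in the scene. Friction and masses are not known exactly. Their poses are not given: they have to be found in the camera images.
- tub: Open black tub, loose, about 0.4 kg, slides at 2 to 6 N. Origin under its centre, x its long axis (within 0.2 rad of world y at the start), z up. Inside 184 (x) by 90 (y) mm, 40 deep; floor top at z = 4, rim top at z = 44; walls 4 thick, outside them a flange at z 38 to 44, 204 by 112 mm. Four modules fit in a row, each across the tub (its x along tub y), at x = -60, -20, 20, 60 mm.
- catch_tip_a (a point): tip of the barb of the sprung catch in the middle of the tub's +x end, 94.5 mm from the tub's middle, z = 51 mm, sloped above. The catch is an upright tongue at tub x = 101 to 105, y within +-16, hinged at its foot, 62 mm high. The lid's end drives it outwards when pressed down with about 8 to 10 N, then it springs back over the plate's edge (both ends at once: about 18 N)
- catch_tip_b (a point): the same on the catch at the tub's -x end (210 mm over both catches)
- lid: Grey lid, loose, 0.12 kg, starts right way up; either way round fits. Origin under the middle of its lip, x its long axis, z up. Lip z 0 to 16, tapering from 180 by 86 mm to 175 by 81 at its foot, drops into the tub; plate 196 by 106, z 16 to 21; grip bar in the middle 60 (x) by 12 (y), z 21 to 45 mm. Home: origin 28 mm above the tub's; resting on the catches: about 12 mm higher.
- lid_end_a (a point): point on the lid, 90 mm from the middle along its +x, at the underside of the plate (16 mm above the lid's origin); 44 mm above the tub's origin when this end is fully home
- lid_end_b (a point): the same point at the lid's other end, 90 mm along its -x
- module1: Relay module, loose, 60 g: green circuit board 64 (x) by 34 (y) by 4 mm with a row of three orange relays on it, the row 48 mm long (x), 16 mm wide (y) and from z = 4 to 28 mm, in the middle. Origin in the middle of the underside, z up. Some of the four modules may be absent.
- module2: Relay module, loose, 60 g: green circuit board 64 (x) by 34 (y) by 4 mm with a row of three orange relays on it, the row 48 mm long (x), 16 mm wide (y) and from z = 4 to 28 mm, in the middle. Origin in the middle of the underside, z up. Some of the four modules may be absent.
- module3: Relay module, loose, 60 g: green circuit board 64 (x) by 34 (y) by 4 mm with a row of three orange relays on it, the row 48 mm long (x), 16 mm wide (y) and from z = 4 to 28 mm, in the middle. Origin in the middle of the underside, z up. Some of the four modules may be absent.
- module4: Relay module, loose, 60 g: green circuit board 64 (x) by 34 (y) by 4 mm with a row of three orange relays on it, the row 48 mm long (x), 16 mm wide (y) and from z = 4 to 28 mm, in the middle. Origin in the middle of the underside, z up. Some of the four modules may be absent.
- bay: Yellow taped rectangle flat on the bench, the outgoing place; origin at its middle, x its long axis, within 0.15 rad of world y; inside the tape 252 (x) by 164 (y) mm
- iron_stand: Black soldering-iron stand, fixed, its x and y along the world's: foot 90 (x) by 80 (y) mm, 26 high, a holder and the iron on it up to 135 mm high, all over the foot. Origin under the middle of the foot. It and the dispenser stand one nearer the robot, one farther, both at y within 30 mm of 0, at least 190 mm clear between them.
- dispenser: White round solvent dispenser, fixed: radius 32 mm, 105 mm high; origin under its middle
- screwdriver: bystander: screwdriver about 190 mm long lying on the bench near the robot
- spool: bystander: spool of solder, 64 mm across, 40 mm high
- multimeter: bystander: yellow multimeter 150 by 76 by 36 mm, at the right side
- cleaner: bystander: round steel tip-cleaner tin with brass wool, 60 mm across, 40 mm high
- parts_tray: bystander: small open parts tray 85 by 60 by 16 mm
- cutters: bystander: side cutters about 100 mm long, at the left side
There are look-alikes about, which are no part of the job. Leave any red or white look-alike of the module1 alone.

How it is judged:
By the outcome, as a careful person would: the job done as asked, in the order asked, and still so for the second after the job is handed in, with the robot touching nothing.
Of module1, module2, module3, module4 only 2 to 4 are there at a start; the rules pass over those that are not, and their reading is None.
At some moment in a run one of module1, module2, module3, module4, lid may be knocked a few centimetres aside while the robot is not near it.
Once in a run the grip may slacken for a moment while it holds something.
It also fails if it takes over 210 s, if anything falls off the work surface, if the arm or the gripper's body presses on something with over 40 N, if the wrist force passes 120 N, or if a joint passes its speed limit or range.

ROBOT

A 6-joint arm with a two-finger parallel gripper is mounted at the origin on the work surface. World frame = base frame: x ahead of the robot, y to its left, z up, the work surface at z = 0. Lengths are in m, angles in rad, forces in N, time in s.
With the tool pointing down it reaches from about 0.275 to 1 m from the base axis. Payload 8.4 kg.
Tool frame: the origin (TCP) lies on the centre line of the jaws, within the pads' length; the fingertips stand 8 mm ahead of it and the grasp point (between the pads) lies 11 mm behind it; z points along the fingers, y is the line along which they close (so a half turn about z gives the same grasp; the last joint's range is limited). The gripper opens to 85 mm and grips with 20 to 120 N. Pads are 22 mm wide; open, the fingers measure 114 mm over their backs; the gripper's body (76 mm by 85 mm) begins 54 mm behind the grasp point. The pads swing forward as they close: fully open they stand 13 mm farther back than shut.
Start: joints at [-1.127, 0.353, 1.633, -0, 1.155, -0.002], TCP at [0.269, -0.564, 0.239] pointing down, gripper open.
Joint ranges: [-2.63, 2.63], [-0.92, 2.1], [0.06, 2.66], [-1.3, 4.44], [0, 2.69], [-3.02, 3.02]. Speed limits (rad/s): [2.22, 2.22, 2.79, 3.14, 3.14, 3.14].

INTERFACE

Orientations are given as a 3x3 rotation matrix whose columns are the frame's x, y, z axes.
In Python, from cell import env, cams, models gives the robot as it stands.
- The arm moves only by the shell command python3 -m handwheel 'ROWS' [OPENING] [FORCE]. ROWS is JSON, a list of rows, each an object of numbers: "dx", "dy", "dz": the shift along the tool's x, y, z as a fraction of full scale; "rx", "ry", "rz": the turn, a rotation vector about the tool's x, y, z as a fraction of full scale. A call has 1 to 12 rows; each row shifts and turns the commanded pose from where the row before left it, along the tool's axes as they then stand; what a row does not reach is not made up. Full scale, the value 1, is 25 mm for a shift and 4 degrees for a turn. A row lasts 1/10 s, in which the tool goes at most 50 mm and 8.59 degrees, less where a joint would pass 70% of its speed; a pose out of reach is approached as far as the arm can. A call with a number of a shift or a turn outside -1 to 1 is refused whole. A call with a gripper value outside its range is refused whole. OPENING is the closure, from -1 (fully open) to 1 (shut), so that 0 is half open, set as the call begins (- or left out, the last holds). The fingers move at their own pace and stop on an object; FORCE is the grip in N (left out, the last holds). Time passes only in rows, so rows that do not move let the fingers close. It gives the time, the measured TCP pose, the force, the opening and the grip force at its end, in the units of the state.
- env.get_obs(): the state, without advancing time (a new reading comes with each control period).
- cams.snapshot(name): name is "scene" or "top" or "wrist"; returns the picture (420x560x3 uint8, blue, green, red); there is no depth.
- cams.camera_params(name): a dict with "K" (3x3 intrinsics, pixels), "dist" ([k1, k2, p1, p2, k3] as OpenCV has them; the pictures are not rectified), "R" (3x3) and "t" (3): a world point X has camera coordinates R X + t; the wrist camera has in their place "hand_eye" (4x4, takes a point from camera to tool coordinates, whose origin is the TCP and whose axes are the flange's). Camera axes: x right, y down, z forward; pixel columns grow to the right and rows downward; lengths in m; the calibration is good to about 2 mm. A picture is of the moment at which its call begins: read the wrist's pose just before it. camera_params takes no time and is no camera call.
- env.job_done(): hands the job in; it is judged then, once.
Trained networks look in the newest picture that a camera, given by its name, has taken for a name from the list of things; names that differ only in an ending like _2 or _b are one class to them, and where a whole thing is asked for, a point or a joint stands for the part that bears it (a point fixed in the world has none). Each returns a list of dicts, best first, with "score" (0 to 1); they miss things now and then, are a little off and sometimes report something else, mostly with a low value. They report only what shows in the picture. A call takes as long as a camera call. They do not tell look-alikes from the thing itself.
- models.look_for(camera, name): "extent" ([left, top, width, height] in pixels, round what is visible of it).
- models.landmark_of(camera, name): "xy" ([column, row] in pixels: a listed point, or the origin of a listed thing).
The state is a dict: "clock": time; "joint_pos": joint angles; "joint_vel": joint speeds; "joint_torque": joint torques, N m; "ee_pos": TCP position; "tcp_rot": TCP orientation; "contact_force": force on the tool from outside, world axes, zero at the start; "wrist_torque": the same for the moment, N m; "opening": finger opening in m; "grip_force": force on a finger pad.
Only numpy, scipy, OpenCV 4.12 (cv2) and the standard library are available. Lean on these libraries where they do the work, as an engineer would, in place of code of your own. Each camera call takes 0.05 s, during which the arm holds its last target. There are 200 camera calls.

## Working session

There is one attempt and no reset: what is moved stays moved. The work goes in short steps, Python scripts to look and compute and a shell command to move; the robot and the scene stay as the last step left them, time stands still between calls to the robot, and variables do not carry over. Pictures are saved under pics/ and viewed, at most 17 in all, crops included, and the job is handed in when it is done.

```bash
ls; mkdir -p pics; cat > h.py <<'E'
import numpy as np, cv2, sys
from cell import env, cams, models
def cam(name):
    p=cams.camera_params(name); K=np.array(p["K"]);d=np.array(p["dist"])
    if "R" in p: return K,d,np.array(p["R"]),np.array(p["t"])
    o=env.get_obs();T=np.eye(4);T[:3,:3]=o["tcp_rot"];T[:3,3]=o["ee_pos"]
    W=np.linalg.inv(T@np.array(p["hand_eye"]))
    return K,d,W[:3,:3],W[:3,3]
def ray(name,xy,z,c=None):
    K,d,R,t=c or cam(name)
    u=cv2.undistortPoints(np.array([[xy]],float),K,d)[0,0]
    v=R.T@np.array([u[0],u[1],1]);o=-R.T@t
    return o+v*(z-o[2])/v[2]
def proj(name,X,c=None):
    K,d,R,t=c or cam(name)
    return cv2.projectPoints(np.array(X,float).reshape(-1,3),cv2.Rodrigues(R)[0],t,K,d)[0].reshape(-1,2)
def snap(name,f=None,crop=None,s=1):
    im=cams.snapshot(name)
    if f:
        o=im
        if crop: o=o[crop[1]:crop[3],crop[0]:crop[2]]
        cv2.imwrite("pics/"+f,cv2.resize(o,None,fx=s,fy=s,interpolation=cv2.INTER_CUBIC))
    return im
E
python3 - <<'E'
from h import *
o=env.get_obs();print(o["ee_pos"],o["tcp_rot"],o["opening"],o["clock"])
a=snap("top","top0.png",s=1.42);snap("scene","scene0.png",s=1.42)
print(cams.camera_params("top"))
print(cams.camera_params("wrist"))
zz=dict(tub=0,catch_tip_a=.051,catch_tip_b=.051,lid=0,lid_end_a=.016,module1=0,bay=0,iron_stand=0,dispenser=0)
for n,z in zz.items():
    for r in models.landmark_of("top",n): print(n,np.round(r["xy"],1),round(r["score"],2),np.round(ray("top",r["xy"],z),3))
E
```

```text
pics
[ 0.26929258 -0.56348038  0.23856535] [[ 9.02255727e-01  4.31200951e-01 -5.85735811e-04]
 [ 4.31201348e-01 -9.02254843e-01  1.26340932e-03]
 [ 1.63003265e-05 -1.39248836e-03 -9.99999030e-01]] 0.08522189306033696 0.0
{'K': array([[509.51024292,   0.        , 282.3627234 ],
       [  0.        , 509.51024292, 213.18354539],
       [  0.        ,   0.        ,   1.        ]]), 'dist': array([0.03966626, 0.        , 0.        , 0.        , 0.        ]), 'R': array([[-0.02082019, -0.99975959, -0.00687666],
       [-0.98554695,  0.02167983, -0.1680095 ],
       [ 0.16811819,  0.00327928, -0.98576139]]), 't': array([-0.02055714,  0.53618857,  1.48772898])}
{'K': array([[358.30109123,   0.        , 283.85952805],
       [  0.        , 358.30109123, 213.97424082],
       [  0.        ,   0.        ,   1.        ]]), 'dist': array([-0.0657214,  0.       ,  0.       ,  0.       ,  0.       ]), 'hand_eye': array([[-1.09195188e-03, -9.48162458e-01, -3.17784141e-01,
         8.09356379e-02],
       [ 9.99999382e-01, -9.68274227e-04, -5.47132199e-04,
         4.08569134e-04],
       [ 2.110680
[... 398 characters left out ...]
499 -0.355  0.051]
lid [192.3 238.3] 0.85 [0.471 0.246 0.   ]
lid_end_a [221.8 244.1] 0.89 [0.449 0.154 0.016]
lid_end_a [162.  234.8] 0.77 [0.482 0.336 0.016]
module1 [361.7 182.7] 0.74 [ 0.634 -0.282  0.   ]
module1 [304.8 132.3] 0.63 [ 0.803 -0.109  0.   ]
module1 [405.1 170.3] 0.61 [ 0.671 -0.419  0.   ]
module1 [219.6 184.7] 0.53 [0.638 0.163 0.   ]
module1 [186.3 182.9] 0.53 [0.646 0.267 0.   ]
module1 [322.2 192. ] 0.49 [ 0.608 -0.157  0.   ]
module1 [317.4 272.7] 0.48 [ 0.358 -0.134  0.   ]
bay [202.6 147.1] 0.24 [0.761 0.216 0.   ]
iron_stand [271.8 155.1] 0.61 [ 0.73  -0.002  0.   ]
iron_stand [155.6 302.4] 0.5 [0.28  0.354 0.   ]
dispenser [273.7 256.5] 0.67 [ 0.41  -0.003  0.   ]
```

View pics/top0.png

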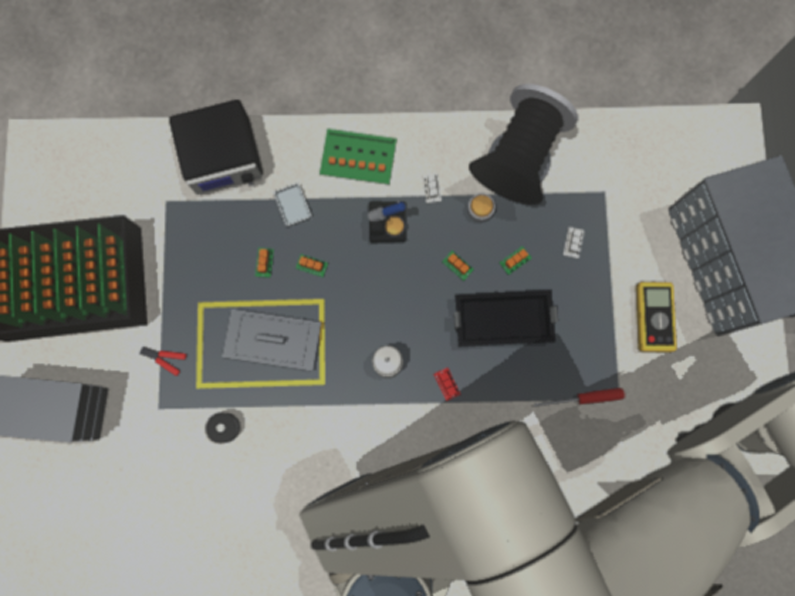

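View pics/scene0.png

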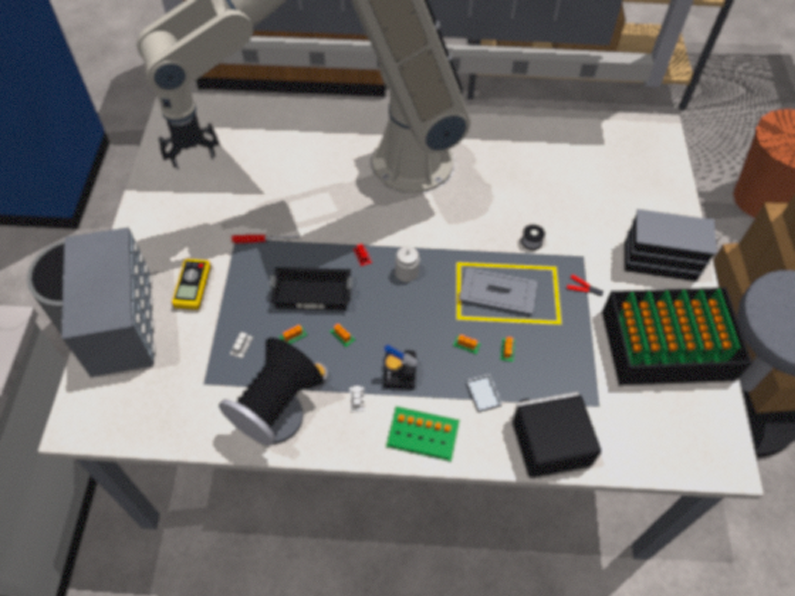

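The top view shows four green/orange modules at about (186,184), (220,186), (322,186) and (363,183) px. The tub is at (354,225), and the lid lies in the yellow bay at (192,238). The stand is at (272,155) and the dispenser at (273,254). The red and white look-alikes stay where they are. Next I measure modules and bay by colour.

```bash
cat >> h.py <<'E'
def blobs(name,im,zt,lo=(5,140,90),hi=(18,255,255),amin=40):
    "orange relay rows: centre, yaw of long axis, size, at height zt"
    hsv=cv2.cvtColor(im,cv2.COLOR_BGR2HSV);m=cv2.inRange(hsv,lo,hi)
    m=cv2.morphologyEx(m,cv2.MORPH_CLOSE,np.ones((5,5)))
    n,l,s,c=cv2.connectedComponentsWithStats(m);out=[];cc=cam(name)
    for i in range(1,n):
        if s[i,4]<amin: continue
        cn=max(cv2.findContours((l==i).astype(np.uint8),0,1)[0],key=len)
        P=np.array([ray(name,p[0],zt,cc)[:2] for p in cn],np.float32)
        (x,y),(w,h),a=cv2.minAreaRect(P*1000)
        a=np.radians(a if w>h else a+90);a=(a+np.pi/2)%np.pi-np.pi/2
        out.append((np.round([x,y],1),round(float(a),3),np.round(sorted([w,h]),1),int(s[i,4]),np.round(c[i])))
    return out
E
python3 - <<'E'
from h import *
im=snap("top")
for b in blobs("top",im,.028,amin=30):
    if .5<b[0][0]/1000<.75: print(b)
hsv=cv2.cvtColor(im,cv2.COLOR_BGR2HSV);m=cv2.inRange(hsv,(20,120,100),(35,255,255));m[:,300:]=0;m[:190]=0
ct,h=cv2.findContours(m,cv2.RETR_CCOMP,cv2.CHAIN_APPROX_NONE)
for c in ct:
    if cv2.contourArea(c)>1500:
        P=np.array([ray("top",p[0],0)[:2]*1000 for p in c],np.float32);print("bay",len(c),cv2.minAreaRect(P),cv2.boxPoints(cv2.minAreaRect(P)).round())
m=cv2.inRange(hsv,(0,0,0),(180,255,40))[195:255,310:400]
E
```

```text
(array([ 749.8, -212.4]), 1.534, array([32.2, 37.3]), 85, array([339., 145.]))
(array([714.7, -21.6]), 1.402, array([15.4, 28.1]), 39, array([278., 158.]))
(array([628.9, 590.4]), 0.103, array([ 18.3, 141.9]), 235, array([ 78., 189.]))
(array([625.3, 636. ]), 0.098, array([ 17.7, 139. ]), 246, array([ 63., 190.]))
(array([620.2, 682.2]), 0.095, array([ 17.1, 139.4]), 242, array([ 48., 192.]))
(array([610.9, 774.5]), 0.094, array([ 18. , 140.7]), 241, array([ 17., 195.]))
(array([615.1, 728.4]), 0.099, array([ 18.1, 139.2]), 243, array([ 32., 194.]))
(array([606.2, 817.8]), 0.07, array([ 11.9, 140.6]), 205, array([  2., 199.]))
(array([637.9, 266. ]), -0.088, array([17.1, 47.6]), 87, array([185., 183.]))
(array([ 631.2, -282.9]), -0.978, array([16.2, 50. ]), 84, array([364., 182.]))
(array([ 623.1, -156.4]), 0.811, array([18.8, 46.2]), 91, array([322., 185.]))
(array([630.1, 162.1]), 1.223, array([17.8, 49. ]), 91, array([219., 185.]))
bay 292 ((463.0384826660156, 273.6925048828125), (184.3705291748047, 272.826904296875), 0.4257541596889496) [[370. 409.]
 [372. 137.]
 [556. 138.]
 [554. 411.]]
bay 272 ((462.64794921875, 271.4326171875), (172.0975799560547, 263.8882141113281), 0.452376127243042) [[376. 403.]
 [378. 139.]
 [550. 140.]
 [548. 404.]]
```

```bash
python3 -m handwheel '[{"dx":1,"dy":0.3,"rz":0}]'
```

```text
schema error: expected keys dx, dy, dz, rx, ry, rz
```

```bash
cat >> h.py <<'E'
def go(x,y,z,yaw):
    "units still to go: first rz with dz, then dx,dy in the turned frame"
    o=env.get_obs();R=np.array(o["tcp_rot"]);p=np.array(o["ee_pos"])
    y0=np.arctan2(R[1,0],R[0,0]);c,s=np.cos(yaw),np.sin(yaw)
    d=np.array([x,y])-p[:2]
    a=-(yaw-y0)/np.radians(4)
    print("t %.1f p %s yaw %.3f open %.3f grip %.1f F %s | rz %.2f dz %.2f | then dx %.2f dy %.2f"%(o["clock"],p.round(4),y0,o["opening"],o["grip_force"],np.round(o["contact_force"],1),a,-(z-p[2])/.025,(c*d[0]+s*d[1])/.025,(s*d[0]-c*d[1])/.025), "tilt",R[:2,2].round(4))
E
python3 - <<'E'
from h import *
go(.631,-.283,.2,-.978)
E
```

```text
t 0.6 p [ 0.2695 -0.5639  0.2393] yaw 0.446 open 0.085 grip 0.0 F [1.  0.1 0.2] | rz 20.39 dz 1.57 | then dx -1.24 dy -18.27 tilt [ 0. -0.]
```

```bash
python3 -m handwheel '[{"dx":0,"dy":0,"dz":0.2,"rx":0,"ry":0,"rz":1},{"dx":0,"dy":0,"dz":0.2,"rx":0,"ry":0,"rz":1},{"dx":0,"dy":0,"dz":0.2,"rx":0,"ry":0,"rz":1},{"dx":0,"dy":0,"dz":0.2,"rx":0,"ry":0,"rz":1},{"dx":0,"dy":0,"dz":0.2,"rx":0,"ry":0,"rz":1},{"dx":0,"dy":0,"dz":0.2,"rx":0,"ry":0,"rz":1},{"dx":0,"dy":0,"dz":0.2,"rx":0,"ry":0,"rz":1},{"dx":0,"dy":0,"dz":0.2,"rx":0,"ry":0,"rz":1},{"dx":0,"dy":0,"dz":0,"rx":0,"ry":0,"rz":1},{"dx":0,"dy":0,"dz":0,"rx":0,"ry":0,"rz":1}]' -1 40
python3 -m handwheel '[{"dx":0,"dy":0,"dz":0,"rx":0,"ry":0,"rz":1},{"dx":0,"dy":0,"dz":0,"rx":0,"ry":0,"rz":1},{"dx":0,"dy":0,"dz":0,"rx":0,"ry":0,"rz":1},{"dx":0,"dy":0,"dz":0,"rx":0,"ry":0,"rz":1},{"dx":0,"dy":0,"dz":0,"rx":0,"ry":0,"rz":1},{"dx":0,"dy":0,"dz":0,"rx":0,"ry":0,"rz":1},{"dx":0,"dy":0,"dz":0,"rx":0,"ry":0,"rz":1},{"dx":0,"dy":0,"dz":0,"rx":0,"ry":0,"rz":1},{"dx":0,"dy":0,"dz":0,"rx":0,"ry":0,"rz":1},{"dx":0,"dy":0,"dz":0,"rx":0,"ry":0,"rz":1},{"dx":0,"dy":0,"dz":0,"rx":0,"ry":0,"rz":0.4}]'
python3 -m handwheel '[{"dx":-0.1,"dy":-1,"dz":0,"rx":0,"ry":0,"rz":0},{"dx":-0.1,"dy":-1,"dz":0,"rx":0,"ry":0,"rz":0},{"dx":-0.1,"dy":-1,"dz":0,"rx":0,"ry":0,"rz":0},{"dx":-0.1,"dy":-1,"dz":0,"rx":0,"ry":0,"rz":0},{"dx":-0.1,"dy":-1,"dz":0,"rx":0,"ry":0,"rz":0},{"dx":-0.1,"dy":-1,"dz":0,"rx":0,"ry":0,"rz":0},{"dx":-0.1,"dy":-1,"dz":0,"rx":0,"ry":0,"rz":0},{"dx":-0.1,"dy":-1,"dz":0,"rx":0,"ry":0,"rz":0},{"dx":-0.1,"dy":-1,"dz":0,"rx":0,"ry":0,"rz":0},{"dx":-0.1,"dy":-1,"dz":0,"rx":0,"ry":0,"rz":0}]'
python3 -m handwheel '[{"dx":-0.1,"dy":-1,"dz":0,"rx":0,"ry":0,"rz":0},{"dx":-0.1,"dy":-1,"dz":0,"rx":0,"ry":0,"rz":0},{"dx":0,"dy":-1,"dz":0,"rx":0,"ry":0,"rz":0},{"dx":0,"dy":-1,"dz":0,"rx":0,"ry":0,"rz":0},{"dx":0,"dy":-1,"dz":0,"rx":0,"ry":0,"rz":0},{"dx":0,"dy":-1,"dz":0,"rx":0,"ry":0,"rz":0},{"dx":0,"dy":-1,"dz":0,"rx":0,"ry":0,"rz":0},{"dx":0,"dy":-1,"dz":0,"rx":0,"ry":0,"rz":0},{"dx":0,"dy":-0.25,"dz":0,"rx":0,"ry":0,"rz":0},{"dx":0,"dy":0,"dz":0,"rx":0,"ry":0,"rz":0}]'
cat > look.py <<'E'
from h import *
# wrist look: orange rows and tub landmarks
zt=float(sys.argv[1]);im=snap("wrist",sys.argv[2] if len(sys.argv)>2 else None)
for b in blobs("wrist",im,zt,amin=150): print(b)
E
python3 look.py .028 w1.png; python3 -c "
from h import *
go(.631,-.283,.2,-.978)"
```

```text
clock: 1.6
ee_pos: [0.2695, -0.5638, 0.1991]
tcp_rot: [[0.968, -0.252, -0.0], [-0.252, -0.968, 0.0], [-0.0, -0.0, -1.0]]
contact_force: [-0.8, 0.5, 0.0]
opening: 0.0856
grip_force: 0.0
clock: 2.7
ee_pos: [0.2695, -0.5639, 0.1993]
tcp_rot: [[0.557, -0.831, 0.0], [-0.831, -0.557, -0.0], [0.0, 0.0, -1.0]]
contact_force: [0.0, -0.6, -0.5]
opening: 0.0852
grip_force: 0.0
clock: 3.7
ee_pos: [0.4637, -0.4029, 0.1993]
tcp_rot: [[0.559, -0.829, 0.0], [-0.829, -0.559, -0.0], [0.0, -0.0, -1.0]]
contact_force: [-1.0, -0.4, 0.1]
opening: 0.0853
grip_force: 0.0
clock: 4.7
ee_pos: [0.6316, -0.2838, 0.199]
tcp_rot: [[0.56, -0.829, -0.0], [-0.829, -0.56, -0.0], [-0.0, 0.0, -1.0]]
contact_force: [-0.2, -0.3, 0.4]
opening: 0.085
grip_force: 0.0
(array([ 753.1, -217.6]), 0.568, array([33.8, 49.1]), 806, array([121., 175.]))
(array([ 632.2, -286.3]), -0.972, array([14.3, 50. ]), 936, array([283., 188.]))
(array([ 624.5, -163.6]), 0.818, array([26.7, 52.1]), 1168, array([220., 294.]))
t 4.8 p [ 0.6308 -0.2843  0.199 ] yaw -0.977 open 0.085 grip 0.0 F [-0.3 -0.1  0.4] | rz 0.01 dz -0.04 | then dx -0.04 dy -0.03 tilt [-0.0008 -0.0001]
```

View pics/w1.png

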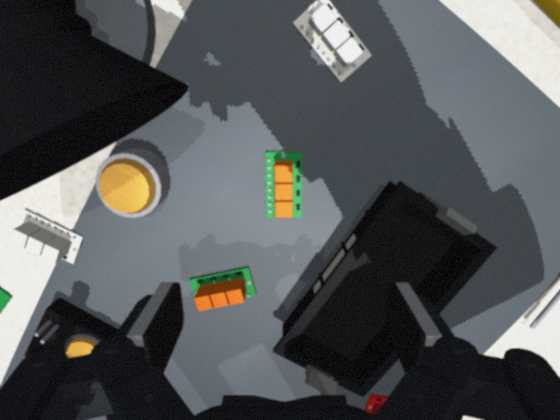

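The wrist view shows the module right between the jaws at (283,188), long axis along tool x, and the tub at the right. I'm descending to grasp it.

```bash
python3 -m handwheel '[{"dx":0.05,"dy":-0.02,"dz":1,"rx":0,"ry":0,"rz":0},{"dx":0,"dy":0,"dz":1,"rx":0,"ry":0,"rz":0},{"dx":0,"dy":0,"dz":1,"rx":0,"ry":0,"rz":0},{"dx":0,"dy":0,"dz":1,"rx":0,"ry":0,"rz":0},{"dx":0,"dy":0,"dz":1,"rx":0,"ry":0,"rz":0},{"dx":0,"dy":0,"dz":1,"rx":0,"ry":0,"rz":0},{"dx":0,"dy":0,"dz":0.7,"rx":0,"ry":0,"rz":0},{"dx":0,"dy":0,"dz":0.45,"rx":0,"ry":0,"rz":0}]'
python3 -m handwheel '[{"dx":0,"dy":0,"dz":0,"rx":0,"ry":0,"rz":0},{"dx":0,"dy":0,"dz":0,"rx":0,"ry":0,"rz":0},{"dx":0,"dy":0,"dz":0,"rx":0,"ry":0,"rz":0},{"dx":0,"dy":0,"dz":0,"rx":0,"ry":0,"rz":0},{"dx":0,"dy":0,"dz":0,"rx":0,"ry":0,"rz":0},{"dx":0,"dy":0,"dz":0,"rx":0,"ry":0,"rz":0},{"dx":0,"dy":0,"dz":0,"rx":0,"ry":0,"rz":0},{"dx":0,"dy":0,"dz":0,"rx":0,"ry":0,"rz":0}]' 1 40
python3 - <<'E'
from h import *
im=snap("wrist","g1.png")
E
```

```text
clock: 5.55
ee_pos: [0.6311, -0.2855, 0.0191]
tcp_rot: [[0.558, -0.83, -0.002], [-0.83, -0.558, 0.001], [-0.001, 0.001, -1.0]]
contact_force: [0.9, -0.7, 0.1]
opening: 0.0853
grip_force: 0.0
clock: 6.35
ee_pos: [0.633, -0.2853, 0.0216]
tcp_rot: [[0.558, -0.83, 0.001], [-0.83, -0.558, -0.001], [0.001, -0.001, -1.0]]
contact_force: [-0.5, -0.2, 6.3]
opening: 0.0149
grip_force: 40.3
```

View pics/g1.png

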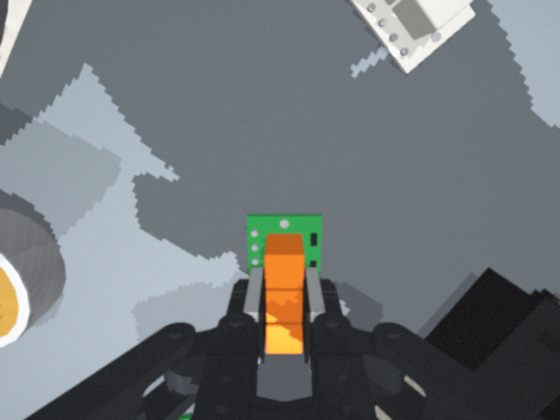

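The module is gripped squarely (relays at (285,290)). The 6 N upward force says the closed tips touch the board, so they reach about 17 mm ahead of the TCP. Next: lift and view the tub.

```bash
python3 -m handwheel '[{"dx":0,"dy":0,"dz":-0.5,"rx":0,"ry":0,"rz":0},{"dx":0,"dy":0,"dz":-1,"rx":0,"ry":0,"rz":0},{"dx":0,"dy":0,"dz":-1,"rx":0,"ry":0,"rz":0},{"dx":0,"dy":0,"dz":-1,"rx":0,"ry":0,"rz":0},{"dx":0,"dy":0,"dz":-1,"rx":0,"ry":0,"rz":-1},{"dx":0,"dy":0,"dz":-1,"rx":0,"ry":0,"rz":-1},{"dx":0,"dy":0,"dz":-1,"rx":0,"ry":0,"rz":-1},{"dx":0,"dy":0,"dz":-0.5,"rx":0,"ry":0,"rz":-1},{"dx":0,"dy":0,"dz":0,"rx":0,"ry":0,"rz":-1},{"dx":0,"dy":0,"dz":0,"rx":0,"ry":0,"rz":-1}]' - 60
python3 -m handwheel '[{"dx":0,"dy":0,"dz":0,"rx":0,"ry":0,"rz":-1},{"dx":0,"dy":0,"dz":0,"rx":0,"ry":0,"rz":-1},{"dx":0,"dy":0,"dz":0,"rx":0,"ry":0,"rz":-1},{"dx":0,"dy":0,"dz":0,"rx":0,"ry":0,"rz":-1},{"dx":0,"dy":0,"dz":0,"rx":0,"ry":0,"rz":-1},{"dx":0,"dy":0,"dz":0,"rx":0,"ry":0,"rz":-1},{"dx":0,"dy":0,"dz":0,"rx":0,"ry":0,"rz":-1},{"dx":0,"dy":0,"dz":0,"rx":0,"ry":0,"rz":-1}]'
python3 -m handwheel '[{"dx":-1,"dy":0,"dz":0,"rx":0,"ry":0,"rz":0},{"dx":-1,"dy":0,"dz":0,"rx":0,"ry":0,"rz":0},{"dx":-1,"dy":0,"dz":0,"rx":0,"ry":0,"rz":0},{"dx":-1,"dy":0,"dz":0,"rx":0,"ry":0,"rz":0},{"dx":0,"dy":0,"dz":0,"rx":0,"ry":0,"rz":0},{"dx":0,"dy":0,"dz":0,"rx":0,"ry":0,"rz":0}]'
python3 - <<'E'
from h import *
go(.5,-.25,.2,0)
im=snap("wrist","t1.png")
for n,z in dict(tub=0,catch_tip_a=.051).items():
    for r in models.landmark_of("wrist",n): print(n,np.round(r["xy"],1),round(r["score"],2),np.round(ray("wrist",r["xy"],z),4))
print([ (np.round(r["extent"],1),round(r["score"],2)) for r in models.look_for("wrist","tub")])
E
```

```text
clock: 7.4
ee_pos: [0.6325, -0.285, 0.197]
tcp_rot: [[0.849, -0.528, 0.001], [-0.528, -0.849, -0.001], [0.001, -0.0, -1.0]]
contact_force: [-0.7, 0.2, -0.6]
opening: 0.0144
grip_force: 59.1
clock: 8.2
ee_pos: [0.6322, -0.2849, 0.1961]
tcp_rot: [[1.0, 0.002, 0.0], [0.002, -1.0, -0.0], [0.0, 0.0, -1.0]]
contact_force: [-0.2, 0.5, -0.3]
opening: 0.0147
grip_force: 64.4
clock: 8.8
ee_pos: [0.5324, -0.2851, 0.1964]
tcp_rot: [[1.0, -0.002, 0.001], [-0.002, -1.0, -0.0], [0.001, 0.0, -1.0]]
contact_force: [0.1, -0.3, -0.5]
opening: 0.0139
grip_force: 64.4
t 8.8 p [ 0.5324 -0.2851  0.1964] yaw -0.002 open 0.014 grip 64.4 F [ 0.1 -0.3 -0.5] | rz -0.02 dz -0.14 | then dx -1.30 dy -1.40 tilt [ 0.001  -0.0004]
catch_tip_a [352.1 236.9] 0.72 [ 0.5004 -0.3431  0.051 ]
catch_tip_a [133.6 240.5] 0.56 [ 0.4972 -0.1572  0.051 ]
[(array([109.4, 164.3, 260.9, 132.3]), 0.91)]
```

View pics/t1.png

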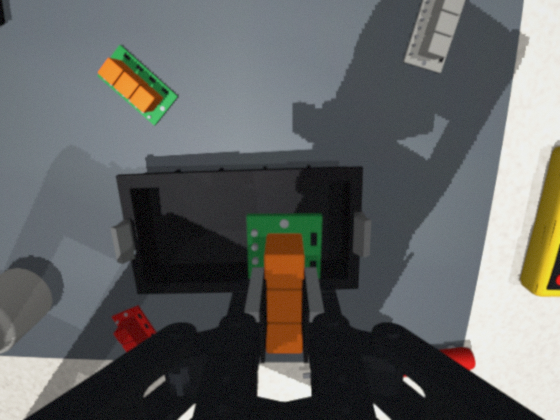

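The held module shows at (285,290). The tub rim corners are at about (118,176), (361,167), (357,288) and (137,292), and the grey catches at (124,240) and (361,234). Cross-checking the tub pose with the rim.

```bash
python3 - <<'E'
from h import *
for p in [(118,176),(361,167),(357,288),(137,292)]: print(ray("wrist",p,.044).round(4))
def q(x,y,z,yaw,L):
    c,s=np.cos(yaw),np.sin(yaw);return [(x+c*a-s*b,y+s*a+c*b,z) for a,b in L]
L=[(102,56),(102,-56),(-102,-56),(-102,56)];L=[(a/1000,b/1000) for a,b in L]
print(proj("wrist",q(.499,-.2505,.044,np.pi/2+.017,L)).round(0))
print(proj("wrist",q(.499,-.2505,.044,np.pi/2-.0,L)).round(0))
E
```

```text
[ 0.5518 -0.1485  0.044 ]
[ 0.5585 -0.3482  0.044 ]
[ 0.4472 -0.3521  0.044 ]
[ 0.4427 -0.1497  0.044 ]
[[137. 293.]
 [117. 174.]
 [365. 169.]
 [358. 290.]]
[[136. 292.]
 [117. 172.]
 [366. 171.]
 [357. 292.]]
```

```bash
python3 -m handwheel '[{"dx":0,"dy":0,"dz":0,"rx":0,"ry":0,"rz":-0.34},{"dx":-0.65,"dy":0.5,"dz":0,"rx":0,"ry":0,"rz":0},{"dx":-0.64,"dy":0.47,"dz":0,"rx":0,"ry":0,"rz":0},{"dx":0,"dy":0,"dz":1,"rx":0,"ry":0,"rz":0},{"dx":0,"dy":0,"dz":1,"rx":0,"ry":0,"rz":0},{"dx":0,"dy":0,"dz":1,"rx":0,"ry":0,"rz":0},{"dx":0,"dy":0,"dz":1,"rx":0,"ry":0,"rz":0},{"dx":0,"dy":0,"dz":0.8,"rx":0,"ry":0,"rz":0},{"dx":0,"dy":0,"dz":0,"rx":0,"ry":0,"rz":0}]'
python3 -c "
from h import *
go(.5008,-.310,.027,.022)"
```

```text
clock: 9.9
ee_pos: [0.4993, -0.3088, 0.0728]
tcp_rot: [[1.0, 0.024, -0.004], [0.024, -1.0, 0.003], [-0.004, -0.003, -1.0]]
contact_force: [0.5, 0.5, -1.1]
opening: 0.0146
grip_force: 64.4
t 9.9 p [ 0.4993 -0.3088  0.0728] yaw 0.024 open 0.015 grip 64.4 F [ 0.5  0.5 -1.1] | rz 0.03 dz 1.83 | then dx 0.06 dy 0.05 tilt [-0.0042  0.0026]
```

```bash
python3 -m handwheel '[{"dx":0.06,"dy":0.05,"dz":0.6,"rx":0,"ry":0,"rz":0},{"dx":0,"dy":0,"dz":0.6,"rx":0,"ry":0,"rz":0},{"dx":0,"dy":0,"dz":0.4,"rx":0,"ry":0,"rz":0},{"dx":0,"dy":0,"dz":0.22,"rx":0,"ry":0,"rz":0},{"dx":0,"dy":0,"dz":0,"rx":0,"ry":0,"rz":0}]'
python3 -m handwheel '[{"dx":0,"dy":0,"dz":0,"rx":0,"ry":0,"rz":0},{"dx":0,"dy":0,"dz":0,"rx":0,"ry":0,"rz":0},{"dx":0,"dy":0,"dz":0,"rx":0,"ry":0,"rz":0},{"dx":0,"dy":0,"dz":0,"rx":0,"ry":0,"rz":0}]' 0.4
python3 -m handwheel '[{"dx":0,"dy":0,"dz":-0.5,"rx":0,"ry":0,"rz":0},{"dx":0,"dy":0,"dz":-1,"rx":0,"ry":0,"rz":0},{"dx":0,"dy":0,"dz":-1,"rx":0,"ry":0,"rz":0},{"dx":0,"dy":0,"dz":-1,"rx":0,"ry":0,"rz":0},{"dx":0,"dy":0,"dz":-1,"rx":0,"ry":0,"rz":0},{"dx":0,"dy":0,"dz":-1,"rx":0,"ry":0,"rz":0},{"dx":0,"dy":0,"dz":-1,"rx":0,"ry":0,"rz":0},{"dx":0,"dy":0,"dz":0,"rx":0,"ry":0,"rz":0}]'
python3 look.py .03; python3 look.py .028;python3 -c "
from h import *
go(.6235,-.159,.18,.811)"
```

```text
clock: 10.4
ee_pos: [0.5017, -0.3108, 0.0292]
tcp_rot: [[1.0, 0.023, -0.001], [0.023, -1.0, 0.001], [-0.001, -0.001, -1.0]]
contact_force: [-0.9, -0.5, 0.0]
opening: 0.0144
grip_force: 64.4
clock: 10.8
ee_pos: [0.5024, -0.3113, 0.0305]
tcp_rot: [[1.0, 0.023, 0.001], [0.023, -1.0, -0.0], [0.001, 0.0, -1.0]]
contact_force: [-1.0, 0.3, 0.3]
opening: 0.0253
grip_force: 0.0
clock: 11.6
ee_pos: [0.504, -0.3122, 0.1972]
tcp_rot: [[1.0, 0.023, 0.006], [0.023, -1.0, -0.004], [0.006, 0.004, -1.0]]
contact_force: [0.6, -1.0, -0.1]
opening: 0.0256
grip_force: 0.0
(array([ 620.2, -163. ]), 0.825, array([19.7, 54. ]), 1646, array([97., 47.]))
(array([ 500.2, -310.7]), 0.021, array([15.1, 50.5]), 1018, array([282., 196.]))
(array([ 620.3, -161.6]), 0.82, array([19.9, 54.5]), 1668, array([96., 45.]))
(array([ 499.4, -310.8]), 0.021, array([15.2, 51.4]), 1033, array([283., 196.]))
t 11.7 p [ 0.5024 -0.3112  0.1937] yaw 0.023 open 0.026 grip 0.0 F [-0.7 -0.4 -0.4] | rz -11.29 dz 0.55 | then dx 7.75 dy -0.68 tilt [ 0.0016 -0.001 ]
```

```bash
python3 -m handwheel '[{"dx":0,"dy":0,"dz":0,"rx":0,"ry":0,"rz":-1},{"dx":0,"dy":0,"dz":0,"rx":0,"ry":0,"rz":-1},{"dx":0,"dy":0,"dz":0,"rx":0,"ry":0,"rz":-1},{"dx":0,"dy":0,"dz":0,"rx":0,"ry":0,"rz":-1},{"dx":0,"dy":0,"dz":0,"rx":0,"ry":0,"rz":-1},{"dx":0,"dy":0,"dz":0,"rx":0,"ry":0,"rz":-1},{"dx":0,"dy":0,"dz":0,"rx":0,"ry":0,"rz":-1},{"dx":0,"dy":0,"dz":0,"rx":0,"ry":0,"rz":-1},{"dx":0,"dy":0,"dz":0,"rx":0,"ry":0,"rz":-1},{"dx":0,"dy":0,"dz":0,"rx":0,"ry":0,"rz":-1},{"dx":0,"dy":0,"dz":0,"rx":0,"ry":0,"rz":-1},{"dx":0,"dy":0,"dz":0,"rx":0,"ry":0,"rz":-0.35}]' -1
python3 -m handwheel '[{"dx":1,"dy":0,"dz":0.1,"rx":0,"ry":0,"rz":0},{"dx":1,"dy":0,"dz":0.1,"rx":0,"ry":0,"rz":0},{"dx":1,"dy":0,"dz":0.1,"rx":0,"ry":0,"rz":0},{"dx":1,"dy":-0.2,"dz":0.1,"rx":0,"ry":0,"rz":0},{"dx":1,"dy":-0.2,"dz":0.1,"rx":0,"ry":0,"rz":0},{"dx":1,"dy":-0.2,"dz":0.1,"rx":0,"ry":0,"rz":0},{"dx":1,"dy":-0.1,"dz":0.1,"rx":0,"ry":0,"rz":0},{"dx":0.7,"dy":0,"dz":0,"rx":0,"ry":0,"rz":0},{"dx":0,"dy":0,"dz":0,"rx":0,"ry":0,"rz":0},{"dx":0,"dy":0,"dz":0,"rx":0,"ry":0,"rz":0}]'
python3 look.py .028;python3 -c "
from h import *
go(.6225,-.160,.024,.815)"
```

```text
clock: 12.9
ee_pos: [0.5015, -0.3107, 0.1914]
tcp_rot: [[0.684, 0.729, -0.002], [0.729, -0.684, 0.001], [-0.0, -0.002, -1.0]]
contact_force: [-0.2, -0.9, -0.4]
opening: 0.0856
grip_force: 0.0
clock: 13.9
ee_pos: [0.6212, -0.1591, 0.1747]
tcp_rot: [[0.685, 0.728, -0.001], [0.728, -0.685, -0.0], [-0.001, -0.001, -1.0]]
contact_force: [0.0, -0.2, 0.1]
opening: 0.0855
grip_force: 0.0
(array([ 747.7, -213.6]), -1.55, array([46. , 49.4]), 1327, array([450., 148.]))
(array([ 623.5, -156.2]), 0.822, array([15.6, 49.8]), 1164, array([284., 192.]))
(array([ 501.7, -307.7]), 0.028, array([31.5, 60.7]), 1268, array([300., 380.]))
t 13.9 p [ 0.6209 -0.1595  0.1748] yaw 0.815 open 0.085 grip 0.0 F [-0.6 -1.4  0.5] | rz -0.00 dz 6.03 | then dx 0.03 dy 0.06 tilt [-0.0008 -0.0001]
```

```bash
python3 -m handwheel '[{"dx":0.14,"dy":0,"dz":1,"rx":0,"ry":0,"rz":0},{"dx":0,"dy":0,"dz":1,"rx":0,"ry":0,"rz":0},{"dx":0,"dy":0,"dz":1,"rx":0,"ry":0,"rz":0},{"dx":0,"dy":0,"dz":1,"rx":0,"ry":0,"rz":0},{"dx":0,"dy":0,"dz":1,"rx":0,"ry":0,"rz":0},{"dx":0,"dy":0,"dz":0.7,"rx":0,"ry":0,"rz":0},{"dx":0,"dy":0,"dz":0.33,"rx":0,"ry":0,"rz":0}]'
python3 -m handwheel '[{"dx":0,"dy":0,"dz":0,"rx":0,"ry":0,"rz":0},{"dx":0,"dy":0,"dz":0,"rx":0,"ry":0,"rz":0},{"dx":0,"dy":0,"dz":0,"rx":0,"ry":0,"rz":0},{"dx":0,"dy":0,"dz":0,"rx":0,"ry":0,"rz":0},{"dx":0,"dy":0,"dz":0,"rx":0,"ry":0,"rz":0},{"dx":0,"dy":0,"dz":0,"rx":0,"ry":0,"rz":0},{"dx":0,"dy":0,"dz":0,"rx":0,"ry":0,"rz":0},{"dx":0,"dy":0,"dz":0,"rx":0,"ry":0,"rz":0}]' 1 60
python3 -m handwheel '[{"dx":0,"dy":0,"dz":-0.5,"rx":0,"ry":0,"rz":0},{"dx":0,"dy":0,"dz":-1,"rx":0,"ry":0,"rz":0},{"dx":0,"dy":0,"dz":-1,"rx":0,"ry":0,"rz":1},{"dx":0,"dy":0,"dz":-1,"rx":0,"ry":0,"rz":1},{"dx":0,"dy":0,"dz":-1,"rx":0,"ry":0,"rz":1},{"dx":0,"dy":0,"dz":-1,"rx":0,"ry":0,"rz":1},{"dx":0,"dy":0,"dz":0,"rx":0,"ry":0,"rz":1},{"dx":0,"dy":0,"dz":0,"rx":0,"ry":0,"rz":1},{"dx":0,"dy":0,"dz":0,"rx":0,"ry":0,"rz":1},{"dx":0,"dy":0,"dz":0,"rx":0,"ry":0,"rz":1},{"dx":0,"dy":0,"dz":0,"rx":0,"ry":0,"rz":1},{"dx":0,"dy":0,"dz":0,"rx":0,"ry":0,"rz":1}]'
python3 -m handwheel '[{"dx":0,"dy":0,"dz":0,"rx":0,"ry":0,"rz":1},{"dx":0,"dy":0,"dz":0,"rx":0,"ry":0,"rz":0.35},{"dx":0,"dy":0,"dz":0,"rx":0,"ry":0,"rz":0}]'
python3 look.py .028;python3 -c "
from h import *
go(.500,-.270,.027,.022)"
```

```text
clock: 14.65
ee_pos: [0.6226, -0.157, 0.0227]
tcp_rot: [[0.687, 0.727, -0.002], [0.727, -0.687, 0.0], [-0.001, -0.002, -1.0]]
contact_force: [-0.2, 0.9, 1.1]
opening: 0.0851
grip_force: 0.0
clock: 15.45
ee_pos: [0.6246, -0.1566, 0.0253]
tcp_rot: [[0.686, 0.728, 0.001], [0.728, -0.686, -0.0], [0.001, 0.001, -1.0]]
contact_force: [-0.6, 0.1, 5.6]
opening: 0.014
grip_force: 59.6
clock: 16.65
ee_pos: [0.6238, -0.1564, 0.1626]
tcp_rot: [[0.993, 0.114, 0.0], [0.114, -0.993, -0.0], [0.0, 0.0, -1.0]]
contact_force: [0.1, 0.9, -1.1]
opening: 0.0136
grip_force: 58.8
clock: 16.95
ee_pos: [0.6238, -0.1565, 0.1623]
tcp_rot: [[1.0, 0.023, 0.0], [0.023, -1.0, -0.0], [0.0, 0.0, -1.0]]
contact_force: [-0.4, 0.1, -0.6]
opening: 0.014
grip_force: 58.8
(array([ 754.2, -227.4]), 0.696, array([19.2, 34.8]), 889, array([389.,  20.]))
(array([ 731.7, -212. ]), -1.334, array([14.6, 34.9]), 470, array([369.,  59.]))
(array([ 545.3, -159.5]), 0.005, array([ 33.6, 115.1]), 4194, array([284., 286.]))
(array([ 503.7, -308.4]), 0.027, array([27.9, 62.3]), 1350, array([447., 330.]))
t 17.0 p [ 0.6238 -0.1564  0.1622] yaw 0.024 open 0.014 grip 58.8 F [ 0.7  0.3 -1.8] | rz 0.03 dz 5.41 | then dx -5.05 dy 4.43 tilt [ 0.0002 -0.    ]
```

```bash
python3 -m handwheel '[{"dx":-1,"dy":0.9,"dz":0,"rx":0,"ry":0,"rz":0},{"dx":-1,"dy":0.9,"dz":0,"rx":0,"ry":0,"rz":0},{"dx":-1,"dy":0.9,"dz":0,"rx":0,"ry":0,"rz":0},{"dx":-1,"dy":0.9,"dz":0,"rx":0,"ry":0,"rz":0},{"dx":-0.8,"dy":0.6,"dz":0,"rx":0,"ry":0,"rz":0},{"dx":-0.25,"dy":0.23,"dz":0,"rx":0,"ry":0,"rz":0},{"dx":0,"dy":0,"dz":0,"rx":0,"ry":0,"rz":0},{"dx":0,"dy":0,"dz":1,"rx":0,"ry":0,"rz":0},{"dx":0,"dy":0,"dz":1,"rx":0,"ry":0,"rz":0},{"dx":0,"dy":0,"dz":1,"rx":0,"ry":0,"rz":0},{"dx":0,"dy":0,"dz":0.6,"rx":0,"ry":0,"rz":0},{"dx":0,"dy":0,"dz":0.1,"rx":0,"ry":0,"rz":0}]'
python3 -c "
from h import *
go(.500,-.270,.0295,.022)"
```

```text
clock: 18.2
ee_pos: [0.4999, -0.269, 0.0676]
tcp_rot: [[1.0, 0.024, -0.002], [0.024, -1.0, 0.001], [-0.002, -0.002, -1.0]]
contact_force: [0.1, -0.7, -0.5]
opening: 0.0141
grip_force: 58.8
t 18.2 p [ 0.4999 -0.269   0.0676] yaw 0.024 open 0.014 grip 58.8 F [ 0.1 -0.7 -0.5] | rz 0.03 dz 1.52 | then dx 0.00 dy 0.04 tilt [-0.0024  0.0015]
```

```bash
python3 -m handwheel '[{"dx":0,"dy":0.02,"dz":0.6,"rx":0,"ry":0,"rz":0},{"dx":0,"dy":0,"dz":0.5,"rx":0,"ry":0,"rz":0},{"dx":0,"dy":0,"dz":0.4,"rx":0,"ry":0,"rz":0},{"dx":0,"dy":0,"dz":0,"rx":0,"ry":0,"rz":0},{"dx":0,"dy":0,"dz":0,"rx":0,"ry":0,"rz":0}]'
python3 -m handwheel '[{"dx":0,"dy":0,"dz":0,"rx":0,"ry":0,"rz":0},{"dx":0,"dy":0,"dz":0,"rx":0,"ry":0,"rz":0},{"dx":0,"dy":0,"dz":0,"rx":0,"ry":0,"rz":0},{"dx":0,"dy":0,"dz":0,"rx":0,"ry":0,"rz":0}]' 0.4
python3 -m handwheel '[{"dx":0,"dy":0,"dz":-0.5,"rx":0,"ry":0,"rz":0},{"dx":0,"dy":0,"dz":-1,"rx":0,"ry":0,"rz":0},{"dx":0,"dy":0,"dz":-1,"rx":0,"ry":0,"rz":0},{"dx":0,"dy":0,"dz":-1,"rx":0,"ry":0,"rz":0},{"dx":0,"dy":0,"dz":-1,"rx":0,"ry":0,"rz":0},{"dx":0,"dy":0,"dz":-1,"rx":0,"ry":0,"rz":0},{"dx":0,"dy":0,"dz":-1,"rx":0,"ry":0,"rz":0},{"dx":0,"dy":0,"dz":0,"rx":0,"ry":0,"rz":0}]'
python3 look.py .032;python3 -c "
from h import *
go(.63,.162,.2,1.223)
im=snap('top')
for b in blobs('top',im,.028,amin=30):
    if .58<b[0][0]/1000<.75 and b[0][1]<350: print(b)"
```

```text
clock: 18.7
ee_pos: [0.5001, -0.2706, 0.0317]
tcp_rot: [[1.0, 0.023, -0.0], [0.023, -1.0, 0.0], [-0.0, -0.0, -1.0]]
contact_force: [0.2, 0.8, -0.5]
opening: 0.0145
grip_force: 58.8
clock: 19.1
ee_pos: [0.5004, -0.2707, 0.0321]
tcp_rot: [[1.0, 0.023, 0.001], [0.023, -1.0, -0.0], [0.001, 0.0, -1.0]]
contact_force: [-0.4, 0.3, -0.1]
opening: 0.0254
grip_force: 0.0
clock: 19.9
ee_pos: [0.502, -0.2716, 0.1988]
tcp_rot: [[1.0, 0.023, 0.006], [0.023, -1.0, -0.003], [0.006, 0.003, -1.0]]
contact_force: [0.5, 0.2, -0.2]
opening: 0.0254
grip_force: 0.0
(array([ 499.7, -270.4]), 0.028, array([15.6, 51.2]), 1027, array([282., 194.]))
(array([ 500.1, -310.1]), 0.028, array([17.3, 50.5]), 1095, array([328., 195.]))
t 19.9 p [ 0.5012 -0.2711  0.1969] yaw 0.023 open 0.026 grip 0.0 F [-0.6  0.2 -0.6] | rz -17.19 dz -0.13 | then dx 18.04 dy -1.06 tilt [ 0.0037 -0.002 ]
(array([ 747.2, -210.6]), 1.243, array([21.3, 39.2]), 68, array([339., 145.]))
(array([716.2, -23.6]), 1.345, array([18.2, 25.6]), 42, array([278., 157.]))
(array([637.9, 266.2]), -0.079, array([16.7, 47.6]), 84, array([185., 183.]))
(array([630.1, 162.1]), 1.223, array([17.8, 49. ]), 91, array([219., 185.]))
```

```bash
python3 -m handwheel '[{"dx":0,"dy":0,"dz":0,"rx":0,"ry":0,"rz":-1},{"dx":0,"dy":0,"dz":0,"rx":0,"ry":0,"rz":-1},{"dx":0,"dy":0,"dz":0,"rx":0,"ry":0,"rz":-1},{"dx":0,"dy":0,"dz":0,"rx":0,"ry":0,"rz":-1},{"dx":0,"dy":0,"dz":0,"rx":0,"ry":0,"rz":-1},{"dx":0,"dy":0,"dz":0,"rx":0,"ry":0,"rz":-1},{"dx":0,"dy":0,"dz":0,"rx":0,"ry":0,"rz":-1},{"dx":0,"dy":0,"dz":0,"rx":0,"ry":0,"rz":-1},{"dx":0,"dy":0,"dz":0,"rx":0,"ry":0,"rz":-1}]' -1
python3 -m handwheel '[{"dx":0,"dy":0,"dz":0,"rx":0,"ry":0,"rz":-1},{"dx":0,"dy":0,"dz":0,"rx":0,"ry":0,"rz":-1},{"dx":0,"dy":0,"dz":0,"rx":0,"ry":0,"rz":-1},{"dx":0,"dy":0,"dz":0,"rx":0,"ry":0,"rz":-1},{"dx":0,"dy":0,"dz":0,"rx":0,"ry":0,"rz":-1},{"dx":0,"dy":0,"dz":0,"rx":0,"ry":0,"rz":-1},{"dx":0,"dy":0,"dz":0,"rx":0,"ry":0,"rz":-1},{"dx":0,"dy":0,"dz":0,"rx":0,"ry":0,"rz":-1},{"dx":0,"dy":0,"dz":0,"rx":0,"ry":0,"rz":-0.2}]'
python3 -m handwheel '[{"dx":1,"dy":-0.1,"dz":0,"rx":0,"ry":0,"rz":0},{"dx":1,"dy":-0.1,"dz":0,"rx":0,"ry":0,"rz":0},{"dx":1,"dy":-0.1,"dz":0,"rx":0,"ry":0,"rz":0},{"dx":1,"dy":-0.1,"dz":0,"rx":0,"ry":0,"rz":0},{"dx":1,"dy":-0.1,"dz":0,"rx":0,"ry":0,"rz":0},{"dx":1,"dy":-0.1,"dz":0,"rx":0,"ry":0,"rz":0},{"dx":1,"dy":-0.1,"dz":0,"rx":0,"ry":0,"rz":0},{"dx":1,"dy":-0.1,"dz":0,"rx":0,"ry":0,"rz":0},{"dx":1,"dy":-0.1,"dz":0,"rx":0,"ry":0,"rz":0}]'
python3 -m handwheel '[{"dx":1,"dy":-0.1,"dz":0,"rx":0,"ry":0,"rz":0},{"dx":1,"dy":0,"dz":0,"rx":0,"ry":0,"rz":0},{"dx":1,"dy":0,"dz":0,"rx":0,"ry":0,"rz":0},{"dx":1,"dy":0,"dz":0,"rx":0,"ry":0,"rz":0},{"dx":1,"dy":0,"dz":0,"rx":0,"ry":0,"rz":0},{"dx":1,"dy":0,"dz":0,"rx":0,"ry":0,"rz":0},{"dx":1,"dy":0,"dz":0,"rx":0,"ry":0,"rz":0},{"dx":1,"dy":0,"dz":0,"rx":0,"ry":0,"rz":0},{"dx":1,"dy":0,"dz":0,"rx":0,"ry":0,"rz":0},{"dx":0,"dy":0,"dz":0,"rx":0,"ry":0,"rz":0},{"dx":0,"dy":0,"dz":0,"rx":0,"ry":0,"rz":0}]'
python3 look.py .028;python3 -c "
from h import *
go(.63,.162,.025,1.223)"
```

```text
clock: 20.9
ee_pos: [0.4994, -0.2701, 0.1931]
tcp_rot: [[0.794, 0.608, -0.002], [0.608, -0.794, 0.001], [-0.001, -0.002, -1.0]]
contact_force: [0.8, -0.6, 0.0]
opening: 0.0855
grip_force: 0.0
clock: 21.8
ee_pos: [0.4994, -0.2702, 0.1932]
tcp_rot: [[0.339, 0.941, -0.002], [0.941, -0.339, 0.001], [0.0, -0.002, -1.0]]
contact_force: [0.9, -0.2, 0.3]
opening: 0.0854
grip_force: 0.0
clock: 22.7
ee_pos: [0.5552, -0.0503, 0.1936]
tcp_rot: [[0.342, 0.94, -0.001], [0.94, -0.342, 0.0], [-0.0, -0.001, -1.0]]
contact_force: [0.5, 0.2, 0.2]
opening: 0.0852
grip_force: 0.0
clock: 23.8
ee_pos: [0.6292, 0.1612, 0.1934]
tcp_rot: [[0.34, 0.94, -0.002], [0.94, -0.34, -0.001], [-0.001, -0.001, -1.0]]
contact_force: [0.2, 0.7, 0.1]
opening: 0.0853
grip_force: 0.0
(array([638.8, 266.7]), -0.115, array([16.8, 47.8]), 1341, array([250.,  66.]))
(array([855.6, 122. ]), -0.273, array([14.2, 20.1]), 316, array([546., 147.]))
(array([629.9, 164.1]), 1.222, array([15.9, 50.7]), 1062, array([284., 187.]))
(array([851.9, 100.9]), -0.173, array([15.6, 19.3]), 315, array([545., 171.]))
(array([848. ,  80.1]), -0.34, array([15. , 21.1]), 305, array([544., 194.]))
(array([841.,  38.]), 1.403, array([19.3, 60.6]), 896, array([541., 236.]))
t 23.9 p [0.6292 0.1606 0.1936] yaw 1.223 open 0.086 grip 0.0 F [-0.5 -0.2 -0.5] | rz 0.00 dz 6.74 | then dx 0.06 dy 0.01 tilt [-0.0014 -0.0007]
```

```bash
python3 -m handwheel '[{"dx":0.1,"dy":0,"dz":1,"rx":0,"ry":0,"rz":0},{"dx":0,"dy":0,"dz":1,"rx":0,"ry":0,"rz":0},{"dx":0,"dy":0,"dz":1,"rx":0,"ry":0,"rz":0},{"dx":0,"dy":0,"dz":1,"rx":0,"ry":0,"rz":0},{"dx":0,"dy":0,"dz":1,"rx":0,"ry":0,"rz":0},{"dx":0,"dy":0,"dz":1,"rx":0,"ry":0,"rz":0},{"dx":0,"dy":0,"dz":0.7,"rx":0,"ry":0,"rz":0}]'
python3 -m handwheel '[{"dx":0,"dy":0,"dz":0,"rx":0,"ry":0,"rz":0},{"dx":0,"dy":0,"dz":0,"rx":0,"ry":0,"rz":0},{"dx":0,"dy":0,"dz":0,"rx":0,"ry":0,"rz":0},{"dx":0,"dy":0,"dz":0,"rx":0,"ry":0,"rz":0},{"dx":0,"dy":0,"dz":0,"rx":0,"ry":0,"rz":0},{"dx":0,"dy":0,"dz":0,"rx":0,"ry":0,"rz":0},{"dx":0,"dy":0,"dz":0,"rx":0,"ry":0,"rz":0},{"dx":0,"dy":0,"dz":0,"rx":0,"ry":0,"rz":0}]' 1 60
python3 -m handwheel '[{"dx":0,"dy":0,"dz":-0.5,"rx":0,"ry":0,"rz":0},{"dx":0,"dy":0,"dz":-1,"rx":0,"ry":0,"rz":0},{"dx":0,"dy":0,"dz":-1,"rx":0,"ry":0,"rz":0},{"dx":0,"dy":0,"dz":-1,"rx":0,"ry":0,"rz":0},{"dx":0,"dy":0,"dz":-1,"rx":0,"ry":0,"rz":0},{"dx":0,"dy":0,"dz":-1,"rx":0,"ry":0,"rz":0},{"dx":0,"dy":0,"dz":-1,"rx":0,"ry":0,"rz":0},{"dx":0,"dy":0,"dz":-0.5,"rx":0,"ry":0,"rz":0},{"dx":-1,"dy":0,"dz":0,"rx":0,"ry":0,"rz":0},{"dx":-1,"dy":0,"dz":0,"rx":0,"ry":0,"rz":0},{"dx":-1,"dy":0,"dz":0,"rx":0,"ry":0,"rz":0},{"dx":-1,"dy":0,"dz":0,"rx":0,"ry":0,"rz":0}]'
python3 -m handwheel '[{"dx":-1,"dy":0,"dz":0,"rx":0,"ry":0,"rz":0},{"dx":-1,"dy":0,"dz":0,"rx":0,"ry":0,"rz":0},{"dx":-1,"dy":0,"dz":0,"rx":0,"ry":0,"rz":0},{"dx":-1,"dy":0,"dz":0,"rx":0,"ry":0,"rz":0},{"dx":-1,"dy":0,"dz":0,"rx":0,"ry":0,"rz":0},{"dx":-1,"dy":0,"dz":0,"rx":0,"ry":0,"rz":0},{"dx":-1,"dy":0,"dz":0,"rx":0,"ry":0,"rz":0},{"dx":-1,"dy":0,"dz":0,"rx":0,"ry":0,"rz":0},{"dx":-1,"dy":0,"dz":0,"rx":0,"ry":0,"rz":0},{"dx":-1,"dy":0,"dz":0,"rx":0,"ry":0,"rz":0},{"dx":-1,"dy":0,"dz":0,"rx":0,"ry":0,"rz":0},{"dx":-1,"dy":0,"dz":0,"rx":0,"ry":0,"rz":0}]'
python3 -m handwheel '[{"dx":0,"dy":0,"dz":0,"rx":0,"ry":0,"rz":1},{"dx":0,"dy":0,"dz":0,"rx":0,"ry":0,"rz":1},{"dx":0,"dy":0,"dz":0,"rx":0,"ry":0,"rz":1},{"dx":0,"dy":0,"dz":0,"rx":0,"ry":0,"rz":1},{"dx":0,"dy":0,"dz":0,"rx":0,"ry":0,"rz":1},{"dx":0,"dy":0,"dz":0,"rx":0,"ry":0,"rz":1},{"dx":0,"dy":0,"dz":0,"rx":0,"ry":0,"rz":1},{"dx":0,"dy":0,"dz":0,"rx":0,"ry":0,"rz":1},{"dx":0,"dy":0,"dz":0,"rx":0,"ry":0,"rz":1}]'
python3 -m handwheel '[{"dx":0,"dy":0,"dz":0,"rx":0,"ry":0,"rz":1},{"dx":0,"dy":0,"dz":0,"rx":0,"ry":0,"rz":1},{"dx":0,"dy":0,"dz":0,"rx":0,"ry":0,"rz":1},{"dx":0,"dy":0,"dz":0,"rx":0,"ry":0,"rz":1},{"dx":0,"dy":0,"dz":0,"rx":0,"ry":0,"rz":1},{"dx":0,"dy":0,"dz":0,"rx":0,"ry":0,"rz":1},{"dx":0,"dy":0,"dz":0,"rx":0,"ry":0,"rz":1},{"dx":0,"dy":0,"dz":0,"rx":0,"ry":0,"rz":1},{"dx":0,"dy":0,"dz":0,"rx":0,"ry":0,"rz":0.2},{"dx":0,"dy":0,"dz":0,"rx":0,"ry":0,"rz":0}]'
python3 -c "
from h import *
go(.4991,-.230,.0295,.022)"; python3 look.py .032 m3.png
```

```text
clock: 24.55
ee_pos: [0.6296, 0.1621, 0.025]
tcp_rot: [[0.342, 0.94, -0.002], [0.94, -0.342, -0.001], [-0.001, -0.002, -1.0]]
contact_force: [0.8, -0.2, 0.4]
opening: 0.0853
grip_force: 0.0
clock: 25.35
ee_pos: [0.6315, 0.1636, 0.0282]
tcp_rot: [[0.34, 0.94, 0.002], [0.94, -0.34, 0.0], [0.001, 0.002, -1.0]]
contact_force: [-0.9, -0.8, 5.8]
opening: 0.014
grip_force: 59.1
clock: 26.55
ee_pos: [0.5959, 0.0686, 0.2018]
tcp_rot: [[0.34, 0.94, -0.0], [0.94, -0.34, -0.0], [-0.0, -0.0, -1.0]]
contact_force: [0.4, 0.3, -0.4]
opening: 0.0139
grip_force: 58.7
clock: 27.75
ee_pos: [0.4939, -0.2135, 0.2019]
tcp_rot: [[0.34, 0.94, -0.0], [0.94, -0.34, 0.0], [0.0, -0.0, -1.0]]
contact_force: [0.1, 0.3, -1.2]
opening: 0.0141
grip_force: 58.7
clock: 28.65
ee_pos: [0.4943, -0.2125, 0.2018]
tcp_rot: [[0.83, 0.558, -0.0], [0.558, -0.83, 0.0], [-0.0, -0.0, -1.0]]
contact_force: [0.1, 0.5, -0.6]
opening: 0.0138
grip_force: 58.7
clock: 29.65
ee_pos: [0.4944, -0.2126, 0.2018]
tcp_rot: [[1.0, 0.024, -0.0], [0.024, -1.0, 0.0], [-0.0, -0.0, -1.0]]
contact_force: [0.6, 0.6, -0.2]
opening: 0.0134
grip_force: 58.7
t 29.6 p [ 0.4944 -0.2126  0.2018] yaw 0.024 open 0.013 grip 58.7 F [ 0.6  0.6 -0.2] | rz 0.03 dz 6.89 | then dx 0.17 dy 0.70 tilt [-0.0001  0.    ]
(array([ 501., -270.]), 0.023, array([18.6, 50.4]), 1167, array([349., 185.]))
(array([ 501.1, -308.7]), 0.023, array([21.6, 50.7]), 1308, array([393., 186.]))
(array([ 401.8, -215.5]), 0.023, array([ 36. , 124.3]), 4008, array([284., 280.]))
```

```bash
python3 -m handwheel '[{"dx":0.17,"dy":0.7,"dz":0,"rx":0,"ry":0,"rz":0},{"dx":0,"dy":0,"dz":1,"rx":0,"ry":0,"rz":0},{"dx":0,"dy":0,"dz":1,"rx":0,"ry":0,"rz":0},{"dx":0,"dy":0,"dz":1,"rx":0,"ry":0,"rz":0},{"dx":0,"dy":0,"dz":1,"rx":0,"ry":0,"rz":0},{"dx":0,"dy":0,"dz":1,"rx":0,"ry":0,"rz":0},{"dx":0,"dy":0,"dz":0.7,"rx":0,"ry":0,"rz":0},{"dx":0,"dy":0,"dz":0.5,"rx":0,"ry":0,"rz":0},{"dx":0,"dy":0,"dz":0.4,"rx":0,"ry":0,"rz":0},{"dx":0,"dy":0,"dz":0.15,"rx":0,"ry":0,"rz":0},{"dx":0,"dy":0,"dz":0,"rx":0,"ry":0,"rz":0}]'
python3 -m handwheel '[{"dx":0,"dy":0,"dz":0,"rx":0,"ry":0,"rz":0},{"dx":0,"dy":0,"dz":0,"rx":0,"ry":0,"rz":0},{"dx":0,"dy":0,"dz":0,"rx":0,"ry":0,"rz":0},{"dx":0,"dy":0,"dz":0,"rx":0,"ry":0,"rz":0}]' 0.4
python3 -m handwheel '[{"dx":0,"dy":0,"dz":-0.5,"rx":0,"ry":0,"rz":0},{"dx":0,"dy":0,"dz":-1,"rx":0,"ry":0,"rz":0},{"dx":0,"dy":0,"dz":-1,"rx":0,"ry":0,"rz":0},{"dx":0,"dy":0,"dz":-1,"rx":0,"ry":0,"rz":0},{"dx":0,"dy":0,"dz":-1,"rx":0,"ry":0,"rz":0},{"dx":0,"dy":0,"dz":-1,"rx":0,"ry":0,"rz":0},{"dx":0,"dy":0,"dz":-1,"rx":0,"ry":0,"rz":0},{"dx":0,"dy":0,"dz":0,"rx":0,"ry":0,"rz":0}]'
python3 look.py .032 m3b.png;python3 -c "
from h import *
go(.6385,.2665,.2,-.09)
im=snap('top')
for b in blobs('top',im,.028,amin=30):
    if .58<b[0][0]/1000<.75 and 100<b[0][1]<350: print(b)"
```

```text
clock: 30.8
ee_pos: [0.4994, -0.2303, 0.033]
tcp_rot: [[1.0, 0.023, 0.0], [0.023, -1.0, -0.0], [0.0, 0.0, -1.0]]
contact_force: [0.5, -0.9, -1.1]
opening: 0.0136
grip_force: 58.8
clock: 31.2
ee_pos: [0.4994, -0.2302, 0.0334]
tcp_rot: [[1.0, 0.023, 0.001], [0.023, -1.0, -0.0], [0.001, 0.0, -1.0]]
contact_force: [-0.3, -0.3, -0.7]
opening: 0.0255
grip_force: 0.0
clock: 32.0
ee_pos: [0.501, -0.2309, 0.1999]
tcp_rot: [[1.0, 0.023, 0.006], [0.023, -1.0, -0.003], [0.006, 0.003, -1.0]]
contact_force: [0.5, 0.2, 0.4]
opening: 0.0258
grip_force: 0.0
(array([ 499.7, -230.3]), 0.013, array([15. , 50.4]), 1007, array([282., 193.]))
(array([ 499.7, -269.6]), 0.028, array([17.3, 50.6]), 1099, array([328., 194.]))
(array([ 500.6, -308.2]), 0.02, array([20. , 50.7]), 1229, array([372., 194.]))
t 32.0 p [ 0.5002 -0.2306  0.198 ] yaw 0.023 open 0.026 grip 0.0 F [ 0.1 -0.5 -0.4] | rz 1.62 dz -0.08 | then dx 3.72 dy -20.30 tilt [ 0.0038 -0.0017]
(array([637.8, 266.8]), 0.01, array([15.3, 47.4]), 80, array([185., 183.]))
```

```bash
python3 -m handwheel '[{"dx":0,"dy":0,"dz":0,"rx":0,"ry":0,"rz":0.8},{"dx":0,"dy":0,"dz":0,"rx":0,"ry":0,"rz":0.8},{"dx":0.2,"dy":-1,"dz":0,"rx":0,"ry":0,"rz":0},{"dx":0.2,"dy":-1,"dz":0,"rx":0,"ry":0,"rz":0},{"dx":0.2,"dy":-1,"dz":0,"rx":0,"ry":0,"rz":0},{"dx":0.2,"dy":-1,"dz":0,"rx":0,"ry":0,"rz":0},{"dx":0.2,"dy":-1,"dz":0,"rx":0,"ry":0,"rz":0},{"dx":0.2,"dy":-1,"dz":0,"rx":0,"ry":0,"rz":0},{"dx":0.2,"dy":-1,"dz":0,"rx":0,"ry":0,"rz":0},{"dx":0.2,"dy":-1,"dz":0,"rx":0,"ry":0,"rz":0},{"dx":0.2,"dy":-1,"dz":0,"rx":0,"ry":0,"rz":0}]' -1
python3 -m handwheel '[{"dx":0.2,"dy":-1,"dz":0,"rx":0,"ry":0,"rz":0},{"dx":0.2,"dy":-1,"dz":0,"rx":0,"ry":0,"rz":0},{"dx":0.2,"dy":-1,"dz":0,"rx":0,"ry":0,"rz":0},{"dx":0.2,"dy":-1,"dz":0,"rx":0,"ry":0,"rz":0},{"dx":0.2,"dy":-1,"dz":0,"rx":0,"ry":0,"rz":0},{"dx":0.2,"dy":-1,"dz":0,"rx":0,"ry":0,"rz":0},{"dx":0.2,"dy":-1,"dz":0,"rx":0,"ry":0,"rz":0},{"dx":0.2,"dy":-1,"dz":0,"rx":0,"ry":0,"rz":0},{"dx":0.1,"dy":-1,"dz":0,"rx":0,"ry":0,"rz":0},{"dx":0.1,"dy":-1,"dz":0,"rx":0,"ry":0,"rz":0}]'
python3 -m handwheel '[{"dx":0.1,"dy":-1,"dz":0,"rx":0,"ry":0,"rz":0},{"dx":0,"dy":-0.3,"dz":0,"rx":0,"ry":0,"rz":0},{"dx":0,"dy":0,"dz":0,"rx":0,"ry":0,"rz":0},{"dx":0,"dy":0,"dz":0,"rx":0,"ry":0,"rz":0}]'
python3 look.py .028;python3 -c "
from h import *
go(.638,.2665,.027,-.09)
im=snap('wrist')
for n,z in dict(lid=0,lid_end_a=.016).items():
    for r in models.landmark_of('wrist',n): print(n,np.round(r['xy'],1),round(r['score'],2),np.round(ray('wrist',r['xy'],z),4))"
```

```text
clock: 33.2
ee_pos: [0.5633, -0.0089, 0.1944]
tcp_rot: [[0.996, -0.089, -0.002], [-0.089, -0.996, 0.0], [-0.002, 0.0, -1.0]]
contact_force: [0.3, -0.5, 0.8]
opening: 0.0853
grip_force: 0.0
clock: 34.2
ee_pos: [0.6303, 0.2358, 0.194]
tcp_rot: [[0.996, -0.089, -0.002], [-0.089, -0.996, -0.001], [-0.002, 0.001, -1.0]]
contact_force: [-0.2, -0.8, 0.1]
opening: 0.0855
grip_force: 0.0
clock: 34.6
ee_pos: [0.6358, 0.2663, 0.1948]
tcp_rot: [[0.996, -0.089, -0.001], [-0.089, -0.996, -0.001], [-0.001, 0.001, -1.0]]
contact_force: [-0.3, -0.1, 0.5]
opening: 0.0854
grip_force: 0.0
(array([640.5, 267.3]), -0.101, array([15.7, 50.9]), 1045, array([281., 186.]))
t 34.6 p [0.636 0.266 0.195] yaw -0.089 open 0.085 grip 0.0 F [0.1 0.3 0.4] | rz 0.01 dz 6.72 | then dx 0.08 dy -0.03 tilt [-0.001  -0.0008]
lid [313.5 333.5] 0.64 [ 0.4652  0.2481 -0.    ]
lid_end_a [232.1 336.8] 0.85 [0.4809 0.3346 0.016 ]
lid_end_a [396.4 348.3] 0.7 [0.4491 0.1607 0.016 ]
```

```bash
python3 -m handwheel '[{"dx":0.14,"dy":-0.05,"dz":1,"rx":0,"ry":0,"rz":0},{"dx":0,"dy":0,"dz":1,"rx":0,"ry":0,"rz":0},{"dx":0,"dy":0,"dz":1,"rx":0,"ry":0,"rz":0},{"dx":0,"dy":0,"dz":1,"rx":0,"ry":0,"rz":0},{"dx":0,"dy":0,"dz":1,"rx":0,"ry":0,"rz":0},{"dx":0,"dy":0,"dz":1,"rx":0,"ry":0,"rz":0},{"dx":0,"dy":0,"dz":0.7,"rx":0,"ry":0,"rz":0}]'
python3 -m handwheel '[{"dx":0,"dy":0,"dz":0,"rx":0,"ry":0,"rz":0},{"dx":0,"dy":0,"dz":0,"rx":0,"ry":0,"rz":0},{"dx":0,"dy":0,"dz":0,"rx":0,"ry":0,"rz":0},{"dx":0,"dy":0,"dz":0,"rx":0,"ry":0,"rz":0},{"dx":0,"dy":0,"dz":0,"rx":0,"ry":0,"rz":0},{"dx":0,"dy":0,"dz":0,"rx":0,"ry":0,"rz":0},{"dx":0,"dy":0,"dz":0,"rx":0,"ry":0,"rz":0},{"dx":0,"dy":0,"dz":0,"rx":0,"ry":0,"rz":0}]' 1 60
python3 -m handwheel '[{"dx":0,"dy":0,"dz":-0.5,"rx":0,"ry":0,"rz":0},{"dx":0,"dy":0,"dz":-1,"rx":0,"ry":0,"rz":0},{"dx":0,"dy":0,"dz":-1,"rx":0,"ry":0,"rz":0},{"dx":0,"dy":0,"dz":-1,"rx":0,"ry":0,"rz":0},{"dx":0,"dy":0,"dz":-1,"rx":0,"ry":0,"rz":0},{"dx":0,"dy":0,"dz":-1,"rx":0,"ry":0,"rz":0},{"dx":0,"dy":0,"dz":-1,"rx":0,"ry":0,"rz":-0.8},{"dx":0,"dy":0,"dz":-0.5,"rx":0,"ry":0,"rz":-0.8},{"dx":-0.3,"dy":1,"dz":0,"rx":0,"ry":0,"rz":0},{"dx":-0.3,"dy":1,"dz":0,"rx":0,"ry":0,"rz":0},{"dx":-0.3,"dy":1,"dz":0,"rx":0,"ry":0,"rz":0},{"dx":-0.3,"dy":1,"dz":0,"rx":0,"ry":0,"rz":0}]'
python3 -m handwheel '[{"dx":-0.3,"dy":1,"dz":0,"rx":0,"ry":0,"rz":0},{"dx":-0.3,"dy":1,"dz":0,"rx":0,"ry":0,"rz":0},{"dx":-0.3,"dy":1,"dz":0,"rx":0,"ry":0,"rz":0},{"dx":-0.3,"dy":1,"dz":0,"rx":0,"ry":0,"rz":0},{"dx":-0.3,"dy":1,"dz":0,"rx":0,"ry":0,"rz":0},{"dx":-0.3,"dy":1,"dz":0,"rx":0,"ry":0,"rz":0},{"dx":-0.3,"dy":1,"dz":0,"rx":0,"ry":0,"rz":0},{"dx":-0.3,"dy":1,"dz":0,"rx":0,"ry":0,"rz":0},{"dx":-0.4,"dy":1,"dz":0,"rx":0,"ry":0,"rz":0},{"dx":-0.4,"dy":1,"dz":0,"rx":0,"ry":0,"rz":0},{"dx":-0.4,"dy":1,"dz":0,"rx":0,"ry":0,"rz":0},{"dx":-0.4,"dy":1,"dz":0,"rx":0,"ry":0,"rz":0}]'
python3 -m handwheel '[{"dx":-0.4,"dy":1,"dz":0,"rx":0,"ry":0,"rz":0},{"dx":-0.4,"dy":1,"dz":0,"rx":0,"ry":0,"rz":0},{"dx":0,"dy":0,"dz":0,"rx":0,"ry":0,"rz":0},{"dx":0,"dy":0,"dz":0,"rx":0,"ry":0,"rz":0}]'
python3 -c "
from h import *
go(.4983,-.1905,.034,.022)"
```

```text
clock: 35.5
ee_pos: [0.6394, 0.2672, 0.0265]
tcp_rot: [[0.996, -0.089, -0.001], [-0.089, -0.996, -0.001], [-0.001, 0.001, -1.0]]
contact_force: [-0.8, 0.9, 0.1]
opening: 0.0853
grip_force: 0.0
clock: 36.3
ee_pos: [0.6408, 0.2685, 0.0295]
tcp_rot: [[0.996, -0.089, 0.002], [-0.089, -0.996, 0.001], [0.002, -0.001, -1.0]]
contact_force: [0.2, -0.6, 5.6]
opening: 0.0139
grip_force: 59.0
clock: 37.5
ee_pos: [0.6118, 0.1666, 0.204]
tcp_rot: [[1.0, 0.023, 0.001], [0.023, -1.0, 0.0], [0.001, -0.0, -1.0]]
contact_force: [0.4, 0.1, -1.5]
opening: 0.0137
grip_force: 58.7
clock: 38.7
ee_pos: [0.5186, -0.1357, 0.2039]
tcp_rot: [[1.0, 0.023, 0.001], [0.023, -1.0, -0.0], [0.001, 0.0, -1.0]]
contact_force: [-0.5, -0.2, -1.1]
opening: 0.0139
grip_force: 58.7
clock: 39.1
ee_pos: [0.5002, -0.1854, 0.2037]
tcp_rot: [[1.0, 0.021, 0.001], [0.021, -1.0, 0.0], [0.001, 0.0, -1.0]]
contact_force: [0.5, 0.4, -1.0]
opening: 0.0136
grip_force: 58.7
t 39.1 p [ 0.5002 -0.1854  0.2037] yaw 0.021 open 0.014 grip 58.7 F [ 0.5  0.4 -1. ] | rz -0.01 dz 6.79 | then dx -0.08 dy 0.20 tilt [0.0008 0.    ]
```

Place it, then head for the lid (centre ~(0.465,0.248), long axis tilted).

```bash
python3 -m handwheel '[{"dx":-0.08,"dy":0.2,"dz":0,"rx":0,"ry":0,"rz":0},{"dx":0,"dy":0,"dz":1,"rx":0,"ry":0,"rz":0},{"dx":0,"dy":0,"dz":1,"rx":0,"ry":0,"rz":0},{"dx":0,"dy":0,"dz":1,"rx":0,"ry":0,"rz":0},{"dx":0,"dy":0,"dz":1,"rx":0,"ry":0,"rz":0},{"dx":0,"dy":0,"dz":1,"rx":0,"ry":0,"rz":0},{"dx":0,"dy":0,"dz":0.7,"rx":0,"ry":0,"rz":0},{"dx":0,"dy":0,"dz":0.5,"rx":0,"ry":0,"rz":0},{"dx":0,"dy":0,"dz":0.4,"rx":0,"ry":0,"rz":0},{"dx":0,"dy":0,"dz":0.15,"rx":0,"ry":0,"rz":0},{"dx":0,"dy":0,"dz":0,"rx":0,"ry":0,"rz":0}]'
python3 -m handwheel '[{"dx":0,"dy":0,"dz":0,"rx":0,"ry":0,"rz":0},{"dx":0,"dy":0,"dz":0,"rx":0,"ry":0,"rz":0},{"dx":0,"dy":0,"dz":0,"rx":0,"ry":0,"rz":0},{"dx":0,"dy":0,"dz":0,"rx":0,"ry":0,"rz":0}]' 0.4
python3 -m handwheel '[{"dx":0,"dy":0,"dz":-0.5,"rx":0,"ry":0,"rz":0},{"dx":0,"dy":0,"dz":-1,"rx":0,"ry":0,"rz":0},{"dx":0,"dy":0,"dz":-1,"rx":0,"ry":0,"rz":0},{"dx":0,"dy":0,"dz":-1,"rx":0,"ry":0,"rz":0},{"dx":0,"dy":0,"dz":-1,"rx":0,"ry":0,"rz":0},{"dx":0,"dy":0,"dz":-1,"rx":0,"ry":0,"rz":0},{"dx":0,"dy":0,"dz":-1,"rx":0,"ry":0,"rz":0},{"dx":0,"dy":0,"dz":-0.4,"rx":0,"ry":0,"rz":0},{"dx":0,"dy":0,"dz":0,"rx":0,"ry":0,"rz":0},{"dx":0,"dy":0,"dz":0,"rx":0,"ry":0,"rz":0}]'
python3 look.py .032 m4.png;python3 -c "
from h import *
go(.465,.248,.21,1.39)
for r in models.landmark_of('wrist','catch_tip_a'): print(np.round(r['xy'],1),round(r['score'],2),np.round(ray('wrist',r['xy'],.051),4))"
```

```text
clock: 40.2
ee_pos: [0.4986, -0.1901, 0.0343]
tcp_rot: [[1.0, 0.023, -0.0], [0.023, -1.0, 0.0], [-0.0, -0.0, -1.0]]
contact_force: [-0.2, 0.9, 0.1]
opening: 0.0138
grip_force: 58.8
clock: 40.6
ee_pos: [0.4986, -0.1903, 0.0347]
tcp_rot: [[1.0, 0.023, 0.001], [0.023, -1.0, -0.0], [0.001, 0.0, -1.0]]
contact_force: [-0.3, 0.4, 0.1]
opening: 0.0255
grip_force: 0.0
clock: 41.6
ee_pos: [0.4979, -0.1901, 0.2062]
tcp_rot: [[1.0, 0.023, -0.001], [0.023, -1.0, 0.0], [-0.001, -0.0, -1.0]]
contact_force: [1.1, 0.8, 0.5]
opening: 0.0258
grip_force: 0.0
(array([ 500.2, -229.9]), 0.024, array([17.7, 50.3]), 1061, array([328., 187.]))
(array([ 500.2, -268.6]), 0.013, array([20.2, 50.7]), 1206, array([372., 188.]))
(array([ 497.5, -191.1]), 0.015, array([15.3, 50.6]), 987, array([284., 189.]))
(array([ 500.3, -307.7]), 0.018, array([23.1, 50.9]), 1335, array([415., 189.]))
t 41.6 p [ 0.4977 -0.19    0.2057] yaw 0.023 open 0.025 grip 0.0 F [0.6 0.9 0.4] | rz -19.59 dz -0.17 | then dx 17.00 dy -4.44 tilt [-0.0015  0.0006]
[244.9 196.1] 0.67 [ 0.4966 -0.1577  0.051 ]
[462.9 197.5] 0.64 [ 0.4997 -0.343   0.051 ]
[339.4 179.8] 0.22 [ 0.5123 -0.2359  0.051 ]
```

View pics/m4.png

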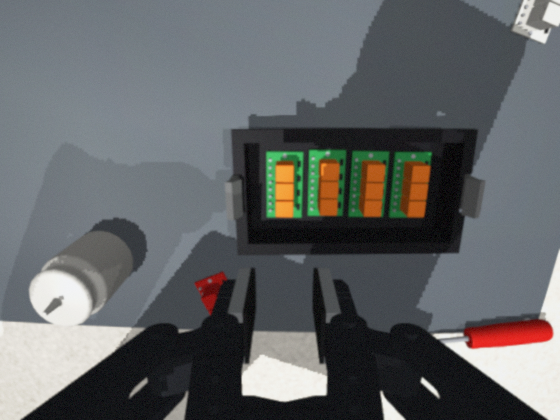

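All four modules lie flat in a row in the tub (relays at (284,189), (328,187), (372,188) and (415,189)). Now to the lid.

```bash
python3 -m handwheel '[{"dx":0,"dy":0,"dz":0,"rx":0,"ry":0,"rz":-1},{"dx":0,"dy":0,"dz":0,"rx":0,"ry":0,"rz":-1},{"dx":0,"dy":0,"dz":0,"rx":0,"ry":0,"rz":-1},{"dx":0,"dy":0,"dz":0,"rx":0,"ry":0,"rz":-1},{"dx":0,"dy":0,"dz":0,"rx":0,"ry":0,"rz":-1},{"dx":0,"dy":0,"dz":0,"rx":0,"ry":0,"rz":-1},{"dx":0,"dy":0,"dz":0,"rx":0,"ry":0,"rz":-1},{"dx":0,"dy":0,"dz":0,"rx":0,"ry":0,"rz":-1},{"dx":0,"dy":0,"dz":0,"rx":0,"ry":0,"rz":-1},{"dx":0,"dy":0,"dz":0,"rx":0,"ry":0,"rz":-1}]' -1
python3 -m handwheel '[{"dx":0,"dy":0,"dz":0,"rx":0,"ry":0,"rz":-1},{"dx":0,"dy":0,"dz":0,"rx":0,"ry":0,"rz":-1},{"dx":0,"dy":0,"dz":0,"rx":0,"ry":0,"rz":-1},{"dx":0,"dy":0,"dz":0,"rx":0,"ry":0,"rz":-1},{"dx":0,"dy":0,"dz":0,"rx":0,"ry":0,"rz":-1},{"dx":0,"dy":0,"dz":0,"rx":0,"ry":0,"rz":-1},{"dx":0,"dy":0,"dz":0,"rx":0,"ry":0,"rz":-1},{"dx":0,"dy":0,"dz":0,"rx":0,"ry":0,"rz":-1},{"dx":0,"dy":0,"dz":0,"rx":0,"ry":0,"rz":-1},{"dx":0,"dy":0,"dz":0,"rx":0,"ry":0,"rz":-0.6}]'
python3 -m handwheel '[{"dx":1,"dy":-0.3,"dz":0,"rx":0,"ry":0,"rz":0},{"dx":1,"dy":-0.3,"dz":0,"rx":0,"ry":0,"rz":0},{"dx":1,"dy":-0.3,"dz":0,"rx":0,"ry":0,"rz":0},{"dx":1,"dy":-0.3,"dz":0,"rx":0,"ry":0,"rz":0},{"dx":1,"dy":-0.3,"dz":0,"rx":0,"ry":0,"rz":0},{"dx":1,"dy":-0.3,"dz":0,"rx":0,"ry":0,"rz":0},{"dx":1,"dy":-0.3,"dz":0,"rx":0,"ry":0,"rz":0},{"dx":1,"dy":-0.3,"dz":0,"rx":0,"ry":0,"rz":0},{"dx":1,"dy":-0.3,"dz":0,"rx":0,"ry":0,"rz":0}]'
python3 -m handwheel '[{"dx":1,"dy":-0.3,"dz":0,"rx":0,"ry":0,"rz":0},{"dx":1,"dy":-0.3,"dz":0,"rx":0,"ry":0,"rz":0},{"dx":1,"dy":-0.3,"dz":0,"rx":0,"ry":0,"rz":0},{"dx":1,"dy":-0.3,"dz":0,"rx":0,"ry":0,"rz":0},{"dx":1,"dy":-0.3,"dz":0,"rx":0,"ry":0,"rz":0},{"dx":1,"dy":-0.2,"dz":0,"rx":0,"ry":0,"rz":0},{"dx":1,"dy":0,"dz":0,"rx":0,"ry":0,"rz":0},{"dx":1,"dy":0,"dz":0,"rx":0,"ry":0,"rz":0},{"dx":0,"dy":0,"dz":0,"rx":0,"ry":0,"rz":0},{"dx":0,"dy":0,"dz":0,"rx":0,"ry":0,"rz":0}]'
python3 -c "
from h import *
go(.465,.248,.042,1.39)
im=snap('wrist','lid.png')
for n,z in dict(lid=0,lid_end_a=.016).items():
    for r in models.landmark_of('wrist',n): print(n,np.round(r['xy'],1),round(r['score'],2),np.round(ray('wrist',r['xy'],z),4))"
```

```text
clock: 42.7
ee_pos: [0.4977, -0.19, 0.2054]
tcp_rot: [[0.749, 0.662, -0.002], [0.662, -0.749, 0.001], [-0.001, -0.002, -1.0]]
contact_force: [-0.1, 1.2, 0.4]
opening: 0.0853
grip_force: 0.0
clock: 43.7
ee_pos: [0.4978, -0.19, 0.2054]
tcp_rot: [[0.176, 0.984, -0.002], [0.984, -0.176, 0.001], [0.0, -0.002, -1.0]]
contact_force: [-0.3, -0.5, -1.0]
opening: 0.0853
grip_force: 0.0
clock: 44.6
ee_pos: [0.4713, 0.0442, 0.2056]
tcp_rot: [[0.179, 0.984, -0.002], [0.984, -0.179, -0.0], [-0.001, -0.002, -1.0]]
contact_force: [0.5, 0.5, -0.4]
opening: 0.0852
grip_force: 0.0
clock: 45.6
ee_pos: [0.4654, 0.2475, 0.2056]
tcp_rot: [[0.178, 0.984, -0.002], [0.984, -0.178, -0.001], [-0.002, -0.002, -1.0]]
contact_force: [0.4, 0.4, 0.6]
opening: 0.0853
grip_force: 0.0
t 45.6 p [0.4654 0.2475 0.2056] yaw 1.392 open 0.085 grip 0.0 F [0.4 0.4 0.6] | rz 0.03 dz 6.54 | then dx 0.02 dy -0.02 tilt [-0.0021 -0.0013]
lid [285.2 179.4] 0.95 [0.4664 0.2486 0.    ]
lid_end_a [286.6 273.3] 0.92 [0.4512 0.1562 0.016 ]
lid_end_a [286.2  87.4] 0.91 [0.4826 0.332  0.016 ]
```

View pics/lid.png

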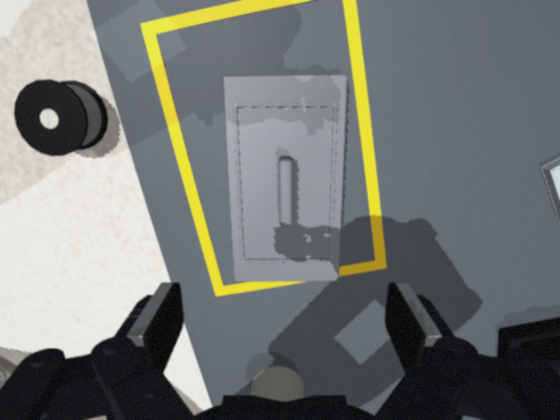

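The lid is lined up with the jaws, grip bar at (287,157)–(287,250) px, plate corners at about (224,76), (347,76), (233,281) and (338,281). The bay tape shows all round it. Refining the lid centre.

```bash
python3 - <<'E'
from h import *
P=np.array([ray("wrist",p,.021)[:2] for p in [(224,76),(347,76),(338,281),(234,281)]])
print(P.round(4),P.mean(0))
a,b=P[:2].mean(0),P[2:].mean(0);print(np.linalg.norm(a-b),np.arctan2(*(a-b)[::-1]), np.linalg.norm(P[0]-P[1]),np.linalg.norm(P[2]-P[3]))
# bay: yellow inner contour from this view
im=cams.snapshot("wrist");hsv=cv2.cvtColor(im,cv2.COLOR_BGR2HSV);m=cv2.inRange(hsv,(20,120,100),(35,255,255))
for p in [(150,28),(218,290),(381,262),(350,0)]: print(p,ray("wrist",p,0).round(4))
E
```

```text
[[0.4327 0.3506]
 [0.5347 0.3319]
 [0.5011 0.1408]
 [0.3978 0.1597]] [0.4665722  0.24575248]
0.19403578087532422 1.3933466683485713 0.1036790689902518 0.10493933655498756
(150, 28) [0.3748 0.4042 0.    ]
(218, 290) [0.3729 0.141  0.    ]
(381, 262) [0.5506 0.1426 0.    ]
(350, 0) [0.5497 0.3937 0.    ]
```

```bash
python3 -m handwheel '[{"dx":-0.06,"dy":0.06,"dz":1,"rx":0,"ry":0,"rz":0},{"dx":0,"dy":0,"dz":1,"rx":0,"ry":0,"rz":0},{"dx":0,"dy":0,"dz":1,"rx":0,"ry":0,"rz":0},{"dx":0,"dy":0,"dz":1,"rx":0,"ry":0,"rz":0},{"dx":0,"dy":0,"dz":1,"rx":0,"ry":0,"rz":0},{"dx":0,"dy":0,"dz":0.9,"rx":0,"ry":0,"rz":0},{"dx":0,"dy":0,"dz":0.5,"rx":0,"ry":0,"rz":0},{"dx":0,"dy":0,"dz":0,"rx":0,"ry":0,"rz":0}]'
python3 -m handwheel '[{"dx":0,"dy":0,"dz":0,"rx":0,"ry":0,"rz":0},{"dx":0,"dy":0,"dz":0,"rx":0,"ry":0,"rz":0},{"dx":0,"dy":0,"dz":0,"rx":0,"ry":0,"rz":0},{"dx":0,"dy":0,"dz":0,"rx":0,"ry":0,"rz":0},{"dx":0,"dy":0,"dz":0,"rx":0,"ry":0,"rz":0},{"dx":0,"dy":0,"dz":0,"rx":0,"ry":0,"rz":0},{"dx":0,"dy":0,"dz":0,"rx":0,"ry":0,"rz":0},{"dx":0,"dy":0,"dz":0,"rx":0,"ry":0,"rz":0},{"dx":0,"dy":0,"dz":0,"rx":0,"ry":0,"rz":0}]' 1 100
python3 -m handwheel '[{"dx":0,"dy":0,"dz":-0.5,"rx":0,"ry":0,"rz":0},{"dx":0,"dy":0,"dz":-1,"rx":0,"ry":0,"rz":0},{"dx":0,"dy":0,"dz":-1,"rx":0,"ry":0,"rz":0},{"dx":0,"dy":0,"dz":-1,"rx":0,"ry":0,"rz":0},{"dx":0,"dy":0,"dz":-1,"rx":0,"ry":0,"rz":0},{"dx":0,"dy":0,"dz":-1,"rx":0,"ry":0,"rz":0},{"dx":0,"dy":0,"dz":-1,"rx":0,"ry":0,"rz":0},{"dx":0,"dy":0,"dz":0,"rx":0,"ry":0,"rz":-1},{"dx":0,"dy":0,"dz":0,"rx":0,"ry":0,"rz":-1},{"dx":0,"dy":0,"dz":0,"rx":0,"ry":0,"rz":-0.85},{"dx":0,"dy":0,"dz":0,"rx":0,"ry":0,"rz":0}]'
python3 -c "
from h import *
go(.4992,-.25,.21,1.591)
im=snap('wrist','lid2.png')
for n,z in dict(lid_end_a=.16+.016).items():
    for r in models.landmark_of('wrist',n): print(n,np.round(r['xy'],1),round(r['score'],2),np.round(ray('wrist',r['xy'],z),4))"
```

```text
clock: 46.6
ee_pos: [0.4664, 0.2449, 0.0455]
tcp_rot: [[0.179, 0.984, -0.003], [0.984, -0.179, -0.001], [-0.002, -0.002, -1.0]]
contact_force: [0.0, 0.8, -0.5]
opening: 0.0855
grip_force: 0.0
clock: 47.5
ee_pos: [0.4676, 0.246, 0.0475]
tcp_rot: [[0.179, 0.984, 0.001], [0.984, -0.179, 0.0], [0.0, 0.001, -1.0]]
contact_force: [-1.7, -1.0, 8.4]
opening: 0.0077
grip_force: 98.4
clock: 48.6
ee_pos: [0.4672, 0.2458, 0.2099]
tcp_rot: [[-0.02, 1.0, 0.0], [1.0, 0.02, 0.0], [0.0, 0.0, -1.0]]
contact_force: [0.0, 0.6, -1.4]
opening: 0.0076
grip_force: 98.4
t 48.6 p [0.4672 0.2458 0.2099] yaw 1.591 open 0.008 grip 98.4 F [ 0.   0.6 -1.4] | rz -0.00 dz -0.00 | then dx -19.85 dy 0.88 tilt [0.0003 0.0001]
lid_end_a [285.   73.2] 0.97 [0.4656 0.3361 0.176 ]
lid_end_a [285.8 393.6] 0.66 [0.4692 0.1553 0.176 ]
```

View pics/lid2.png

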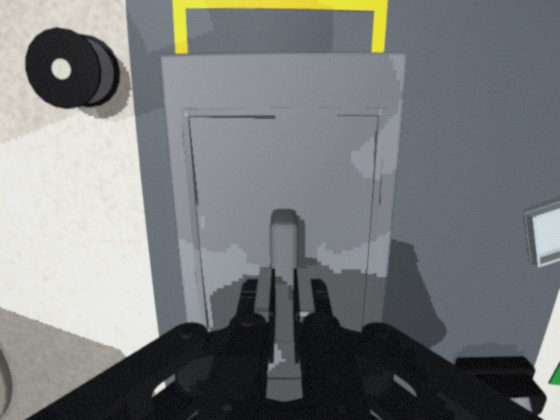

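The lid is held square and level on its bar ((285,240) px), with its centre at the TCP. Carrying it over the tub.

```bash
python3 -m handwheel '[{"dx":-1,"dy":0.04,"dz":0,"rx":0,"ry":0,"rz":0},{"dx":-1,"dy":0.04,"dz":0,"rx":0,"ry":0,"rz":0},{"dx":-1,"dy":0.04,"dz":0,"rx":0,"ry":0,"rz":0},{"dx":-1,"dy":0.04,"dz":0,"rx":0,"ry":0,"rz":0},{"dx":-1,"dy":0.04,"dz":0,"rx":0,"ry":0,"rz":0},{"dx":-1,"dy":0.04,"dz":0,"rx":0,"ry":0,"rz":0},{"dx":-1,"dy":0.04,"dz":0,"rx":0,"ry":0,"rz":0},{"dx":-1,"dy":0.04,"dz":0,"rx":0,"ry":0,"rz":0},{"dx":-1,"dy":0.04,"dz":0,"rx":0,"ry":0,"rz":0},{"dx":-1,"dy":0.04,"dz":0,"rx":0,"ry":0,"rz":0}]'
python3 -m handwheel '[{"dx":-1,"dy":0.04,"dz":0,"rx":0,"ry":0,"rz":0},{"dx":-1,"dy":0.04,"dz":0,"rx":0,"ry":0,"rz":0},{"dx":-1,"dy":0.04,"dz":0,"rx":0,"ry":0,"rz":0},{"dx":-1,"dy":0.06,"dz":0,"rx":0,"ry":0,"rz":0},{"dx":-1,"dy":0.06,"dz":0,"rx":0,"ry":0,"rz":0},{"dx":-1,"dy":0.06,"dz":0,"rx":0,"ry":0,"rz":0},{"dx":-1,"dy":0.06,"dz":0,"rx":0,"ry":0,"rz":0},{"dx":-1,"dy":0.06,"dz":0,"rx":0,"ry":0,"rz":0},{"dx":-1,"dy":0.06,"dz":0,"rx":0,"ry":0,"rz":0},{"dx":-0.85,"dy":0.05,"dz":0,"rx":0,"ry":0,"rz":0},{"dx":0,"dy":0,"dz":0,"rx":0,"ry":0,"rz":0},{"dx":0,"dy":0,"dz":0,"rx":0,"ry":0,"rz":0}]' 
python3 -m handwheel '[{"dx":0,"dy":0,"dz":1,"rx":0,"ry":0,"rz":0},{"dx":0,"dy":0,"dz":1,"rx":0,"ry":0,"rz":0},{"dx":0,"dy":0,"dz":1,"rx":0,"ry":0,"rz":0},{"dx":0,"dy":0,"dz":0.8,"rx":0,"ry":0,"rz":0},{"dx":0,"dy":0,"dz":0,"rx":0,"ry":0,"rz":0},{"dx":0,"dy":0,"dz":0,"rx":0,"ry":0,"rz":0}]'
python3 - <<'E'
from h import *
go(.4992,-.25,.0875,1.591)
snap("wrist","lid3.png")
print("lidz",[(np.round(r["xy"]),round(r["score"],2),ray("wrist",r["xy"],env.get_obs()["ee_pos"][2]-.0475+.016).round(4)) for r in models.landmark_of("wrist","lid_end_a")])
print([(np.round(r["xy"]),round(r["score"],2),ray("wrist",r["xy"],.051).round(4)) for r in models.landmark_of("wrist","catch_tip_a")])
snap("top","toplid.png",(290,180,420,270),5)
print("top catch",[(np.round(r["xy"]),round(r["score"],2),ray("top",r["xy"],.051).round(4)) for r in models.landmark_of("top","catch_tip_a")])
E
```

```text
clock: 49.7
ee_pos: [0.482, -0.0049, 0.2095]
tcp_rot: [[-0.018, 1.0, 0.0], [1.0, 0.018, 0.0], [0.0, 0.0, -1.0]]
contact_force: [0.5, 0.5, -0.6]
opening: 0.0076
grip_force: 98.4
clock: 50.9
ee_pos: [0.4999, -0.2499, 0.2091]
tcp_rot: [[-0.017, 1.0, -0.0], [1.0, 0.017, 0.001], [0.001, -0.0, -1.0]]
contact_force: [-0.6, 0.3, -2.3]
opening: 0.0077
grip_force: 98.4
clock: 51.5
ee_pos: [0.5001, -0.2491, 0.1146]
tcp_rot: [[-0.02, 1.0, -0.001], [1.0, 0.02, 0.0], [0.0, -0.001, -1.0]]
contact_force: [1.2, -0.1, -1.7]
opening: 0.0079
grip_force: 98.4
t 51.5 p [ 0.5001 -0.2491  0.1146] yaw 1.590 open 0.008 grip 98.4 F [ 1.2 -0.1 -1.7] | rz -0.01 dz 1.08 | then dx -0.03 dy -0.04 tilt [-0.0006  0.0004]
lidz [(array([281., 390.]), 0.83, array([ 0.5005, -0.3358,  0.0841])), (array([286.,  72.]), 0.7, array([ 0.4995, -0.1591,  0.0841]))]
[]
top catch [(array([321., 221.]), 0.54, array([ 0.5081, -0.1475,  0.051 ]))]
```

View pics/lid3.png

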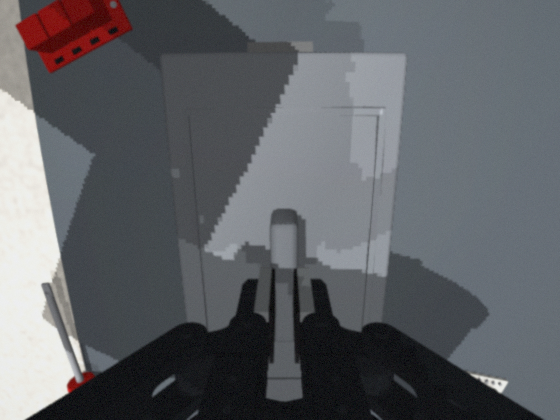

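The lid hides the tub, except the +y catch peeking out at (248–312, 46), nearly centred. I'll use it as a last alignment check, then lower.

```bash
python3 - <<'E'
from h import *
print(ray("wrist",(248,43),.062).round(4),ray("wrist",(312,42),.062).round(4))
E
python3 -m handwheel '[{"dx":-0.03,"dy":-0.03,"dz":0.4,"rx":0,"ry":0,"rz":0},{"dx":0,"dy":0,"dz":0.3,"rx":0,"ry":0,"rz":0},{"dx":0,"dy":0,"dz":0.2,"rx":0,"ry":0,"rz":0},{"dx":0,"dy":0,"dz":0.1,"rx":0,"ry":0,"rz":0},{"dx":0,"dy":0,"dz":0,"rx":0,"ry":0,"rz":0}]'
```

```text
[ 0.4809 -0.1451  0.062 ] [ 0.5119 -0.1441  0.062 ]
clock: 52.25
ee_pos: [0.4991, -0.2505, 0.0887]
tcp_rot: [[-0.019, 1.0, -0.001], [1.0, 0.019, 0.0], [0.0, -0.001, -1.0]]
contact_force: [0.1, 0.3, -1.7]
opening: 0.0077
grip_force: 98.4
```

```bash
python3 -m handwheel '[{"dx":0,"dy":0.02,"dz":0.1,"rx":0,"ry":0,"rz":0},{"dx":0,"dy":0,"dz":0.08,"rx":0,"ry":0,"rz":0},{"dx":0,"dy":0,"dz":0,"rx":0,"ry":0,"rz":0}]'
python3 -m handwheel '[{"dx":0,"dy":0,"dz":0.08,"rx":0,"ry":0,"rz":0},{"dx":0,"dy":0,"dz":0.08,"rx":0,"ry":0,"rz":0},{"dx":0,"dy":0,"dz":0,"rx":0,"ry":0,"rz":0}]'
```

```text
clock: 52.55
ee_pos: [0.5006, -0.2509, 0.0853]
tcp_rot: [[-0.019, 1.0, 0.001], [1.0, 0.019, -0.001], [-0.001, 0.001, -1.0]]
contact_force: [0.1, 0.7, 2.7]
opening: 0.0076
grip_force: 99.0
clock: 52.85
ee_pos: [0.5004, -0.2506, 0.0809]
tcp_rot: [[-0.019, 1.0, 0.001], [1.0, 0.019, -0.0], [-0.0, 0.001, -1.0]]
contact_force: [2.0, 1.9, 2.1]
opening: 0.0076
grip_force: 98.7
```

```bash
python3 -m handwheel '[{"dx":0,"dy":0,"dz":0.1,"rx":0,"ry":0,"rz":0},{"dx":0,"dy":0,"dz":0.1,"rx":0,"ry":0,"rz":0},{"dx":0,"dy":0,"dz":0,"rx":0,"ry":0,"rz":0}]'
python3 -m handwheel '[{"dx":0,"dy":0,"dz":0.1,"rx":0,"ry":0,"rz":0},{"dx":0,"dy":0,"dz":0.1,"rx":0,"ry":0,"rz":0},{"dx":0,"dy":0,"dz":0,"rx":0,"ry":0,"rz":0}]'
python3 -c "
from h import *
print(np.round(env.get_obs()['wrist_torque'],2)); snap('wrist','lid4.png'); snap('scene','sc4.png',(180,160,290,240),5)"
```

```text
clock: 53.15
ee_pos: [0.5001, -0.2505, 0.0759]
tcp_rot: [[-0.019, 1.0, 0.0], [1.0, 0.019, 0.0], [0.0, 0.0, -1.0]]
contact_force: [0.1, 1.9, 5.5]
opening: 0.0075
grip_force: 99.3
clock: 53.45
ee_pos: [0.5003, -0.2505, 0.0756]
tcp_rot: [[-0.019, 1.0, 0.001], [1.0, 0.019, 0.0], [0.0, 0.001, -1.0]]
contact_force: [-17.0, 11.2, 63.6]
opening: 0.0077
grip_force: 107.1
[1.92 2.88 0.05]
```

View pics/lid4.png

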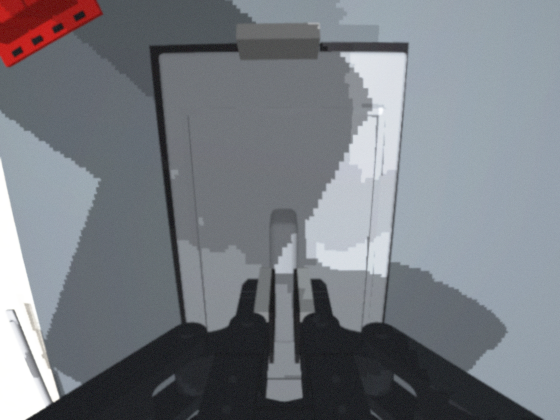

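The catch at (278,40) has snapped over the plate edge at the +y end, and the lid is at home height. Easing off the force, releasing and checking both ends.

```bash
python3 -m handwheel '[{"dx":0,"dy":0,"dz":-0.12,"rx":0,"ry":0,"rz":0},{"dx":0,"dy":0,"dz":0,"rx":0,"ry":0,"rz":0}]'
python3 -m handwheel '[{"dx":0,"dy":0,"dz":0,"rx":0,"ry":0,"rz":0},{"dx":0,"dy":0,"dz":0,"rx":0,"ry":0,"rz":0},{"dx":0,"dy":0,"dz":0,"rx":0,"ry":0,"rz":0},{"dx":0,"dy":0,"dz":0,"rx":0,"ry":0,"rz":0},{"dx":0,"dy":0,"dz":0,"rx":0,"ry":0,"rz":0}]' 0
python3 -m handwheel '[{"dx":0,"dy":0,"dz":-0.5,"rx":0,"ry":0,"rz":0},{"dx":0,"dy":0,"dz":-1,"rx":0,"ry":0,"rz":0},{"dx":0,"dy":0,"dz":-1,"rx":0,"ry":0,"rz":0},{"dx":0,"dy":0,"dz":-1,"rx":0,"ry":0,"rz":0},{"dx":-1,"dy":0,"dz":-1,"rx":0,"ry":0,"rz":0},{"dx":-1,"dy":0,"dz":-1,"rx":0,"ry":0,"rz":0},{"dx":0,"dy":0,"dz":0,"rx":0,"ry":0,"rz":0},{"dx":0,"dy":0,"dz":0,"rx":0,"ry":0,"rz":0}]'
python3 - <<'E'
from h import *
go(.5,-.25,.2,1.59)
snap("wrist","lid5.png")
for n,z in (("lid_end_a",.044),("catch_tip_a",.051)):
  for r in models.landmark_of("wrist",n): print(n,np.round(r["xy"]),round(r["score"],2),ray("wrist",r["xy"],z).round(4))
E
```

```text
clock: 53.75
ee_pos: [0.5001, -0.2505, 0.0758]
tcp_rot: [[-0.019, 1.0, 0.001], [1.0, 0.019, -0.0], [-0.0, 0.001, -1.0]]
contact_force: [-5.0, 5.5, 26.7]
opening: 0.0076
grip_force: 102.3
clock: 54.25
ee_pos: [0.4997, -0.2506, 0.0734]
tcp_rot: [[-0.019, 1.0, -0.001], [1.0, 0.019, 0.0], [0.0, -0.001, -1.0]]
contact_force: [-0.6, -0.4, -0.3]
opening: 0.0424
grip_force: 0.0
clock: 55.05
ee_pos: [0.5009, -0.3009, 0.2121]
tcp_rot: [[-0.018, 1.0, 0.001], [1.0, 0.018, -0.0], [-0.0, 0.001, -1.0]]
contact_force: [0.8, 0.0, -1.4]
opening: 0.0422
grip_force: 0.0
t 55.0 p [ 0.5009 -0.3009  0.2121] yaw 1.589 open 0.042 grip 0.0 F [ 0.8  0.  -1.4] | rz -0.02 dz 0.48 | then dx 2.04 dy 0.00 tilt [ 0.0012 -0.0004]
lid_end_a [285. 234.] 0.77 [ 0.5009 -0.3381  0.044 ]
lid_end_a [286.  14.] 0.69 [ 0.4985 -0.1589  0.044 ]
catch_tip_a [282.   2.] 0.63 [ 0.4947 -0.1521  0.051 ]
catch_tip_a [282. 244.] 0.61 [ 0.4987 -0.3444  0.051 ]
```

View pics/lid5.png

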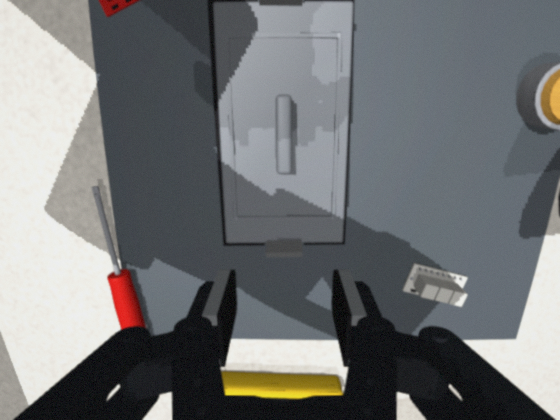

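Both ends look latched, with the near catch at (283,245) overlapping the plate and the far one at (282,2). The lid ends are 179 mm apart at z=44, so the lid is home. Next I check the clearance for the side push, because the screwdriver tip is at (97,186).

```bash
python3 - <<'E'
from h import *
for p in [(97,186),(120,265),(100,3),(141,3)]: print(p,ray("wrist",p,.005).round(3))
for p in [(213,3),(352,3),(346,243),(223,243)]: print(p,ray("wrist",p,.044).round(4))
go(.405,-.25,.20,.02)
E
```

```text
(97, 186) [ 0.313 -0.306  0.005]
(120, 265) [ 0.326 -0.393  0.005]
(100, 3) [ 0.336 -0.142  0.005]
(141, 3) [ 0.373 -0.143  0.005]
(213, 3) [ 0.4427 -0.1516  0.044 ]
(352, 3) [ 0.5479 -0.1497  0.044 ]
(346, 243) [ 0.5567 -0.3459  0.044 ]
(223, 243) [ 0.4444 -0.348   0.044 ]
t 55.2 p [ 0.5001 -0.2995  0.2103] yaw 1.590 open 0.043 grip 0.0 F [-0.3 -1.1 -0.2] | rz 22.49 dz 0.41 | then dx -3.76 dy -2.06 tilt [-0.0018  0.0014]
```

```bash
python3 -m handwheel '[{"dx":0,"dy":0,"dz":0,"rx":0,"ry":0,"rz":1},{"dx":0,"dy":0,"dz":0,"rx":0,"ry":0,"rz":1},{"dx":0,"dy":0,"dz":0,"rx":0,"ry":0,"rz":1},{"dx":0,"dy":0,"dz":0,"rx":0,"ry":0,"rz":1},{"dx":0,"dy":0,"dz":0,"rx":0,"ry":0,"rz":1},{"dx":0,"dy":0,"dz":0,"rx":0,"ry":0,"rz":1},{"dx":0,"dy":0,"dz":0,"rx":0,"ry":0,"rz":1},{"dx":0,"dy":0,"dz":0,"rx":0,"ry":0,"rz":1},{"dx":0,"dy":0,"dz":0,"rx":0,"ry":0,"rz":1},{"dx":0,"dy":0,"dz":0,"rx":0,"ry":0,"rz":1},{"dx":0,"dy":0,"dz":0,"rx":0,"ry":0,"rz":1},{"dx":0,"dy":0,"dz":0,"rx":0,"ry":0,"rz":1}]' -0.41
python3 -m handwheel '[{"dx":0,"dy":0,"dz":0,"rx":0,"ry":0,"rz":1},{"dx":0,"dy":0,"dz":0,"rx":0,"ry":0,"rz":1},{"dx":0,"dy":0,"dz":0,"rx":0,"ry":0,"rz":1},{"dx":0,"dy":0,"dz":0,"rx":0,"ry":0,"rz":1},{"dx":0,"dy":0,"dz":0,"rx":0,"ry":0,"rz":1},{"dx":0,"dy":0,"dz":0,"rx":0,"ry":0,"rz":1},{"dx":0,"dy":0,"dz":0,"rx":0,"ry":0,"rz":1},{"dx":0,"dy":0,"dz":0,"rx":0,"ry":0,"rz":1},{"dx":0,"dy":0,"dz":0,"rx":0,"ry":0,"rz":1},{"dx":0,"dy":0,"dz":0,"rx":0,"ry":0,"rz":1},{"dx":0,"dy":0,"dz":0,"rx":0,"ry":0,"rz":0.5}]'
python3 -m handwheel '[{"dx":-1,"dy":-0.5,"dz":0,"rx":0,"ry":0,"rz":0},{"dx":-1,"dy":-0.5,"dz":0,"rx":0,"ry":0,"rz":0},{"dx":-1,"dy":-0.5,"dz":0,"rx":0,"ry":0,"rz":0},{"dx":-0.8,"dy":-0.5,"dz":0,"rx":0,"ry":0,"rz":0},{"dx":0,"dy":0,"dz":1,"rx":0,"ry":0,"rz":0},{"dx":0,"dy":0,"dz":1,"rx":0,"ry":0,"rz":0},{"dx":0,"dy":0,"dz":1,"rx":0,"ry":0,"rz":0},{"dx":0,"dy":0,"dz":1,"rx":0,"ry":0,"rz":0},{"dx":0,"dy":0,"dz":0,"rx":0,"ry":0,"rz":0},{"dx":0,"dy":0,"dz":0,"rx":0,"ry":0,"rz":0}]'
python3 - <<'E'
from h import *
go(.405,-.25,.035,.02)
snap("scene","sc5.png",(120,140,360,300),3.2)
E
```

```text
clock: 56.4
ee_pos: [0.5003, -0.2995, 0.2101]
tcp_rot: [[0.732, 0.682, -0.002], [0.682, -0.732, 0.001], [-0.001, -0.002, -1.0]]
contact_force: [-0.5, 0.8, 1.4]
opening: 0.0602
grip_force: 0.0
clock: 57.5
ee_pos: [0.5004, -0.2995, 0.2101]
tcp_rot: [[1.0, 0.017, -0.002], [0.017, -1.0, 0.001], [-0.002, -0.001, -1.0]]
contact_force: [0.3, -0.2, -0.2]
opening: 0.0603
grip_force: 0.0
clock: 58.5
ee_pos: [0.4045, -0.2517, 0.111]
tcp_rot: [[1.0, 0.02, -0.002], [0.02, -1.0, 0.001], [-0.002, -0.001, -1.0]]
contact_force: [0.4, 0.0, 0.0]
opening: 0.0603
grip_force: 0.0
t 58.5 p [ 0.4045 -0.2517  0.111 ] yaw 0.020 open 0.060 grip 0.0 F [0.4 0.  0. ] | rz -0.00 dz 3.04 | then dx 0.02 dy -0.07 tilt [-0.0018  0.0012]
```

View pics/sc5.png

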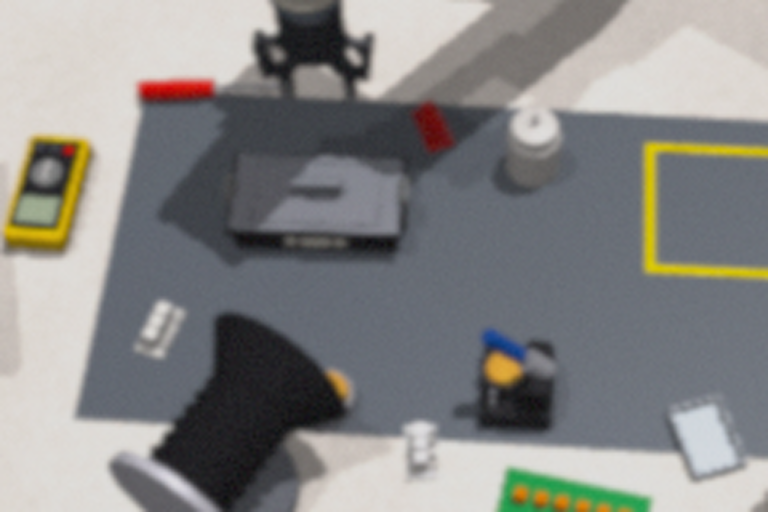

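The lid is down flush, and the gripper is behind the tub's near side, clear of the red look-alike and the screwdriver. Now the side push.

```bash
python3 -m handwheel '[{"dx":0,"dy":-0.07,"dz":1,"rx":0,"ry":0,"rz":0},{"dx":0,"dy":0,"dz":1,"rx":0,"ry":0,"rz":0},{"dx":0,"dy":0,"dz":0.7,"rx":0,"ry":0,"rz":0},{"dx":0,"dy":0,"dz":0.3,"rx":0,"ry":0,"rz":0},{"dx":0.4,"dy":0,"dz":0,"rx":0,"ry":0,"rz":0},{"dx":0.4,"dy":0,"dz":0,"rx":0,"ry":0,"rz":0},{"dx":0.2,"dy":0,"dz":0,"rx":0,"ry":0,"rz":0},{"dx":0.2,"dy":0,"dz":0,"rx":0,"ry":0,"rz":0}]'
python3 -m handwheel '[{"dx":0.2,"dy":0,"dz":0,"rx":0,"ry":0,"rz":0},{"dx":0.2,"dy":0,"dz":0,"rx":0,"ry":0,"rz":0},{"dx":0.2,"dy":0,"dz":0,"rx":0,"ry":0,"rz":0},{"dx":0.2,"dy":0,"dz":0,"rx":0,"ry":0,"rz":0}]'
python3 -m handwheel '[{"dx":0.2,"dy":0,"dz":0,"rx":0,"ry":0,"rz":0},{"dx":0.2,"dy":0,"dz":0,"rx":0,"ry":0,"rz":0},{"dx":0.2,"dy":0,"dz":0,"rx":0,"ry":0,"rz":0},{"dx":0.14,"dy":0,"dz":0,"rx":0,"ry":0,"rz":0},{"dx":0,"dy":0,"dz":0,"rx":0,"ry":0,"rz":0}]'
python3 - <<'E'
from h import *
go(.473,-.25,.035,.02)
snap("wrist")
for n,z in (("lid_end_a",.044),("catch_tip_a",.051)):
  for r in models.landmark_of("wrist",n): print(n,np.round(r["xy"]),round(r["score"],2),ray("wrist",r["xy"],z).round(4))
E
```

```text
clock: 59.35
ee_pos: [0.4343, -0.2498, 0.037]
tcp_rot: [[1.0, 0.021, -0.002], [0.021, -1.0, 0.0], [-0.002, -0.0, -1.0]]
contact_force: [-10.7, -2.4, 7.8]
opening: 0.0597
grip_force: 5.3
clock: 59.75
ee_pos: [0.453, -0.249, 0.0367]
tcp_rot: [[1.0, 0.02, -0.004], [0.02, -1.0, 0.001], [-0.004, -0.002, -1.0]]
contact_force: [-10.3, -1.0, 8.0]
opening: 0.0602
grip_force: 5.4
clock: 60.25
ee_pos: [0.4724, -0.2488, 0.0367]
tcp_rot: [[1.0, 0.02, -0.003], [0.02, -1.0, 0.001], [-0.003, -0.001, -1.0]]
contact_force: [-6.7, -0.0, 4.9]
opening: 0.0601
grip_force: 3.0
t 60.2 p [ 0.4724 -0.2488  0.0367] yaw 0.020 open 0.060 grip 3.0 F [-6.7 -0.   4.9] | rz -0.00 dz 0.07 | then dx 0.02 dy 0.05 tilt [-0.0027  0.0009]
lid_end_a [535. 140.] 0.82 [ 0.5409 -0.3392  0.044 ]
lid_end_a [ 38. 140.] 0.6 [ 0.5378 -0.1588  0.044 ]
lid_end_a [557. 148.] 0.28 [ 0.5386 -0.3488  0.044 ]
catch_tip_a [ 13. 144.] 0.93 [ 0.537  -0.1543  0.051 ]
catch_tip_a [557. 145.] 0.75 [ 0.5404 -0.3428  0.051 ]
```

```bash
python3 -m handwheel '[{"dx":-0.4,"dy":0,"dz":0,"rx":0,"ry":0,"rz":0},{"dx":-0.4,"dy":0,"dz":-0.6,"rx":0,"ry":0,"rz":0},{"dx":0,"dy":0,"dz":-1,"rx":0,"ry":0,"rz":0},{"dx":0,"dy":0,"dz":-1,"rx":0,"ry":0,"rz":0},{"dx":0,"dy":0,"dz":-1,"rx":0,"ry":0,"rz":0},{"dx":0,"dy":0,"dz":-1,"rx":0,"ry":0,"rz":-1},{"dx":0,"dy":0,"dz":-1,"rx":0,"ry":0,"rz":-1},{"dx":0,"dy":0,"dz":0,"rx":0,"ry":0,"rz":-1},{"dx":0,"dy":0,"dz":0,"rx":0,"ry":0,"rz":-1},{"dx":0,"dy":0,"dz":0,"rx":0,"ry":0,"rz":-1},{"dx":0,"dy":0,"dz":0,"rx":0,"ry":0,"rz":-1},{"dx":0,"dy":0,"dz":0,"rx":0,"ry":0,"rz":-1}]'
python3 -m handwheel '[{"dx":0,"dy":0,"dz":0,"rx":0,"ry":0,"rz":-1},{"dx":0,"dy":0,"dz":0,"rx":0,"ry":0,"rz":-1},{"dx":0,"dy":0,"dz":0,"rx":0,"ry":0,"rz":-1},{"dx":0,"dy":0,"dz":0,"rx":0,"ry":0,"rz":-1},{"dx":0,"dy":0,"dz":0,"rx":0,"ry":0,"rz":-1},{"dx":0,"dy":0,"dz":0,"rx":0,"ry":0,"rz":-1},{"dx":0,"dy":0,"dz":0,"rx":0,"ry":0,"rz":-1},{"dx":0,"dy":0,"dz":0,"rx":0,"ry":0,"rz":-1},{"dx":0,"dy":0,"dz":0,"rx":0,"ry":0,"rz":-1},{"dx":0,"dy":0,"dz":0,"rx":0,"ry":0,"rz":-1},{"dx":0,"dy":0,"dz":0,"rx":0,"ry":0,"rz":-1},{"dx":0,"dy":0,"dz":0,"rx":0,"ry":0,"rz":-1}]'
python3 -m handwheel '[{"dx":-0.9,"dy":0.5,"dz":0,"rx":0,"ry":0,"rz":-1},{"dx":-0.9,"dy":0.5,"dz":0,"rx":0,"ry":0,"rz":-1},{"dx":-0.9,"dy":0.5,"dz":0,"rx":0,"ry":0,"rz":-1},{"dx":-0.9,"dy":0.5,"dz":0,"rx":0,"ry":0,"rz":-0.2},{"dx":-0.9,"dy":0.5,"dz":0,"rx":0,"ry":0,"rz":0},{"dx":-0.9,"dy":0.5,"dz":0,"rx":0,"ry":0,"rz":0},{"dx":0,"dy":0,"dz":0,"rx":0,"ry":0,"rz":0},{"dx":0,"dy":0,"dz":0,"rx":0,"ry":0,"rz":0}]'
python3 -c "
from h import *
go(.5405,-.392,.035,1.573)"
```

```text
clock: 61.6
ee_pos: [0.4534, -0.2498, 0.1769]
tcp_rot: [[0.872, 0.489, 0.001], [0.489, -0.872, -0.001], [0.001, 0.001, -1.0]]
contact_force: [0.4, 0.4, 0.2]
opening: 0.06
grip_force: 0.0
clock: 62.8
ee_pos: [0.4534, -0.2498, 0.1768]
tcp_rot: [[0.22, 0.975, 0.001], [0.975, -0.22, -0.001], [-0.0, 0.001, -1.0]]
contact_force: [-0.0, 0.7, 0.3]
opening: 0.0601
grip_force: 0.0
clock: 63.6
ee_pos: [0.5167, -0.3899, 0.1763]
tcp_rot: [[0.002, 1.0, -0.0], [1.0, -0.002, 0.0], [0.0, -0.0, -1.0]]
contact_force: [0.5, 0.3, -1.1]
opening: 0.06
grip_force: 0.0
t 63.6 p [ 0.5167 -0.3899  0.1763] yaw 1.569 open 0.060 grip 0.0 F [ 0.5  0.3 -1.1] | rz -0.06 dz 5.65 | then dx -0.09 dy 0.95 tilt [-0.0001  0.0002]
```

```bash
python3 -m handwheel '[{"dx":-0.09,"dy":0.95,"dz":0,"rx":0,"ry":0,"rz":-0.06},{"dx":0,"dy":0,"dz":1,"rx":0,"ry":0,"rz":0},{"dx":0,"dy":0,"dz":1,"rx":0,"ry":0,"rz":0},{"dx":0,"dy":0,"dz":1,"rx":0,"ry":0,"rz":0},{"dx":0,"dy":0,"dz":1,"rx":0,"ry":0,"rz":0},{"dx":0,"dy":0,"dz":1,"rx":0,"ry":0,"rz":0},{"dx":0,"dy":0,"dz":0.5,"rx":0,"ry":0,"rz":0},{"dx":0,"dy":0,"dz":0.15,"rx":0,"ry":0,"rz":0},{"dx":0.4,"dy":0,"dz":0,"rx":0,"ry":0,"rz":0},{"dx":0.4,"dy":0,"dz":0,"rx":0,"ry":0,"rz":0},{"dx":0.3,"dy":0,"dz":0,"rx":0,"ry":0,"rz":0},{"dx":0.3,"dy":0,"dz":0,"rx":0,"ry":0,"rz":0}]'
python3 -m handwheel '[{"dx":0.4,"dy":0,"dz":0,"rx":0,"ry":0,"rz":0},{"dx":0.4,"dy":0,"dz":0,"rx":0,"ry":0,"rz":0},{"dx":0.4,"dy":0,"dz":0,"rx":0,"ry":0,"rz":0},{"dx":0.4,"dy":0,"dz":0,"rx":0,"ry":0,"rz":0},{"dx":0.4,"dy":0,"dz":0,"rx":0,"ry":0,"rz":0},{"dx":0.4,"dy":0,"dz":0,"rx":0,"ry":0,"rz":0}]'
cat > tub.py <<'E'
from h import *
o=env.get_obs();print("tcp",o["ee_pos"].round(4),np.round(o["contact_force"],1))
for cm in ("wrist","top"):
  cams.snapshot(cm)
  for n,z in (("lid_end_a",.044),("catch_tip_a",.051),("tub",0)):
    for r in models.landmark_of(cm,n)[:3]: print(cm,n,np.round(r["xy"]),round(r["score"],2),ray(cm,r["xy"],z).round(4))
E
python3 tub.py
```

```text
clock: 64.8
ee_pos: [0.5413, -0.3571, 0.0362]
tcp_rot: [[-0.004, 1.0, 0.001], [1.0, 0.004, -0.002], [-0.002, 0.001, -1.0]]
contact_force: [-1.0, -6.1, 1.7]
opening: 0.0604
grip_force: 2.9
clock: 65.4
ee_pos: [0.5415, -0.2978, 0.0362]
tcp_rot: [[-0.003, 1.0, 0.003], [1.0, 0.003, -0.003], [-0.003, 0.003, -1.0]]
contact_force: [0.6, -6.7, 0.3]
opening: 0.0599
grip_force: 3.1
tcp [ 0.5415 -0.2978  0.0362] [ 0.6 -6.7  0.3]
wrist lid_end_a [286. 254.] 0.61 [ 0.5412 -0.2738  0.044 ]
wrist catch_tip_a [285. 274.] 0.64 [ 0.5406 -0.2791  0.051 ]
top lid_end_a [366. 212.] 0.87 [ 0.5352 -0.2823  0.044 ]
top lid_end_a [301. 209.] 0.82 [ 0.5486 -0.0897  0.044 ]
```

```bash
python3 -m handwheel '[{"dx":0.6,"dy":0,"dz":0,"rx":0,"ry":0,"rz":0},{"dx":0.6,"dy":0,"dz":0,"rx":0,"ry":0,"rz":0},{"dx":0.6,"dy":0,"dz":0,"rx":0,"ry":0,"rz":0},{"dx":0.6,"dy":0,"dz":0,"rx":0,"ry":0,"rz":0},{"dx":0.6,"dy":0,"dz":0,"rx":0,"ry":0,"rz":0},{"dx":0.6,"dy":0,"dz":0,"rx":0,"ry":0,"rz":0},{"dx":0.6,"dy":0,"dz":0,"rx":0,"ry":0,"rz":0},{"dx":0.4,"dy":0,"dz":0,"rx":0,"ry":0,"rz":0}]'
python3 -c "
from h import *
im=snap('wrist','mid.png')
go(.5415,.158,.036,1.571)
for p in models.landmark_of('wrist','lid_end_a'): print(p['xy'],ray('wrist',p['xy'],.044).round(4))"
```

```text
clock: 66.6
ee_pos: [0.5406, -0.1821, 0.0352]
tcp_rot: [[-0.003, 1.0, 0.001], [1.0, 0.003, -0.001], [-0.001, 0.001, -1.0]]
contact_force: [-0.0, -5.9, 0.5]
opening: 0.0604
grip_force: 2.7
t 66.7 p [ 0.5402 -0.1808  0.0351] yaw 1.574 open 0.060 grip 0.0 F [-0.4  0.1  1. ] | rz 0.04 dz -0.04 | then dx 13.55 dy 0.05 tilt [-0.      0.0001]
[290.3, 253.5] [ 0.5419 -0.1584  0.044 ]
```

View pics/mid.png

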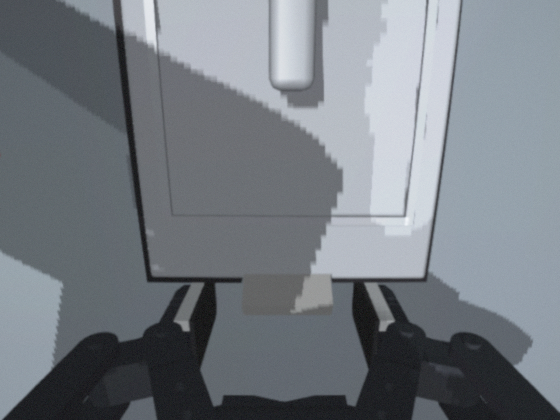

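The tub slides squarely: the fingers are on its end at either side of the catch ((287,295) px). Carrying on through the gap.

```bash
python3 -m handwheel '[{"dx":0.6,"dy":0,"dz":0,"rx":0,"ry":0,"rz":0.04},{"dx":0.6,"dy":0,"dz":0,"rx":0,"ry":0,"rz":0},{"dx":0.6,"dy":0,"dz":0,"rx":0,"ry":0,"rz":0},{"dx":0.6,"dy":0,"dz":0,"rx":0,"ry":0,"rz":0},{"dx":0.6,"dy":0,"dz":0,"rx":0,"ry":0,"rz":0},{"dx":0.6,"dy":0,"dz":0,"rx":0,"ry":0,"rz":0},{"dx":0.6,"dy":0,"dz":0,"rx":0,"ry":0,"rz":0},{"dx":0.6,"dy":0,"dz":0,"rx":0,"ry":0,"rz":0},{"dx":0.6,"dy":0,"dz":0,"rx":0,"ry":0,"rz":0},{"dx":0.6,"dy":0,"dz":0,"rx":0,"ry":0,"rz":0},{"dx":0.4,"dy":0,"dz":0,"rx":0,"ry":0,"rz":0}]'
python3 -c "
from h import *
snap('wrist')
go(.5415,.158,.036,1.571)
for p in models.landmark_of('wrist','lid_end_a'): print(p['xy'],ray('wrist',p['xy'],.044).round(4))"
python3 -m handwheel '[{"dx":0.6,"dy":0,"dz":0,"rx":0,"ry":0,"rz":0},{"dx":0.6,"dy":0,"dz":0,"rx":0,"ry":0,"rz":0},{"dx":0.6,"dy":0,"dz":0,"rx":0,"ry":0,"rz":0},{"dx":0.6,"dy":0,"dz":0,"rx":0,"ry":0,"rz":0},{"dx":0.6,"dy":0,"dz":0,"rx":0,"ry":0,"rz":0},{"dx":0.6,"dy":0,"dz":0,"rx":0,"ry":0,"rz":0},{"dx":0.6,"dy":0,"dz":0,"rx":0,"ry":0,"rz":0},{"dx":0.6,"dy":0,"dz":0,"rx":0,"ry":0,"rz":0},{"dx":0.5,"dy":0,"dz":0,"rx":0,"ry":0,"rz":0},{"dx":0.3,"dy":0,"dz":0,"rx":0,"ry":0,"rz":0},{"dx":0.2,"dy":0,"dz":0,"rx":0,"ry":0,"rz":0}]'
python3 tub.py; python3 -c "
from h import *
go(.541,.158,.035,1.571)"
```

```text
clock: 67.8
ee_pos: [0.5404, -0.0222, 0.0351]
tcp_rot: [[0.0, 1.0, 0.0], [1.0, -0.0, -0.001], [-0.001, 0.0, -1.0]]
contact_force: [-0.8, -6.8, 1.1]
opening: 0.0601
grip_force: 3.1
t 67.8 p [ 0.5403 -0.021   0.035 ] yaw 1.571 open 0.060 grip 0.0 F [ 0.7  1.8 -0.5] | rz -0.01 dz -0.04 | then dx 7.16 dy 0.05 tilt [-0.0001  0.0001]
[288.7, 256.4] [5.414e-01 2.000e-04 4.400e-02]
clock: 69.0
ee_pos: [0.5401, 0.1223, 0.035]
tcp_rot: [[-0.0, 1.0, -0.001], [1.0, 0.0, -0.001], [-0.001, -0.001, -1.0]]
contact_force: [-0.8, -7.1, 2.2]
opening: 0.0602
grip_force: 3.5
tcp [0.5401 0.1223 0.035 ] [-0.8 -7.1  2.2]
wrist lid_end_a [290. 257.] 0.73 [0.542  0.1443 0.044 ]
wrist catch_tip_a [288. 273.] 0.85 [0.541  0.1408 0.051 ]
top lid_end_a [334. 150.] 0.67 [ 0.7292 -0.1944  0.044 ]
top lid_end_a [164. 211.] 0.65 [0.5504 0.3255 0.044 ]
top catch_tip_a [160. 211.] 0.63 [0.5494 0.3361 0.051 ]
top tub [275. 259.] 0.37 [ 0.403  -0.0059  0.    ]
t 69.4 p [0.5403 0.1227 0.035 ] yaw 1.570 open 0.060 grip 0.0 F [-0.1  0.1  0.9] | rz -0.01 dz 0.00 | then dx 1.41 dy 0.03 tilt [-0.      0.0002]
```

```bash
python3 -m handwheel '[{"dx":0.5,"dy":0,"dz":0,"rx":0,"ry":0,"rz":0},{"dx":0.4,"dy":0,"dz":0,"rx":0,"ry":0,"rz":0},{"dx":0.3,"dy":0,"dz":0,"rx":0,"ry":0,"rz":0},{"dx":0.2,"dy":0,"dz":0,"rx":0,"ry":0,"rz":0},{"dx":0.08,"dy":0,"dz":0,"rx":0,"ry":0,"rz":0},{"dx":0,"dy":0,"dz":0,"rx":0,"ry":0,"rz":0}]'
python3 -c "
from h import *
snap('wrist')
for p in models.landmark_of('wrist','lid_end_a'): print(p['xy'],ray('wrist',p['xy'],.044).round(4))"
python3 -m handwheel '[{"dx":-0.4,"dy":0,"dz":0,"rx":0,"ry":0,"rz":0},{"dx":-0.4,"dy":0,"dz":-0.6,"rx":0,"ry":0,"rz":0},{"dx":0,"dy":0,"dz":-1,"rx":0,"ry":0,"rz":0},{"dx":0,"dy":0,"dz":-1,"rx":0,"ry":0,"rz":0},{"dx":0,"dy":0,"dz":-1,"rx":0,"ry":0,"rz":0},{"dx":0,"dy":0,"dz":-1,"rx":0,"ry":0,"rz":1},{"dx":0,"dy":0,"dz":-1,"rx":0,"ry":0,"rz":1},{"dx":0,"dy":0,"dz":0,"rx":0,"ry":0,"rz":1},{"dx":0,"dy":0,"dz":0,"rx":0,"ry":0,"rz":1},{"dx":0,"dy":0,"dz":0,"rx":0,"ry":0,"rz":1},{"dx":0,"dy":0,"dz":0,"rx":0,"ry":0,"rz":1},{"dx":0,"dy":0,"dz":0,"rx":0,"ry":0,"rz":1}]'
python3 -m handwheel '[{"dx":0,"dy":0,"dz":0,"rx":0,"ry":0,"rz":1},{"dx":0,"dy":0,"dz":0,"rx":0,"ry":0,"rz":1},{"dx":0,"dy":0,"dz":0,"rx":0,"ry":0,"rz":1},{"dx":0,"dy":0,"dz":0,"rx":0,"ry":0,"rz":1},{"dx":0,"dy":0,"dz":0,"rx":0,"ry":0,"rz":1},{"dx":0,"dy":0,"dz":0,"rx":0,"ry":0,"rz":1},{"dx":0,"dy":0,"dz":0,"rx":0,"ry":0,"rz":1},{"dx":0,"dy":0,"dz":0,"rx":0,"ry":0,"rz":1},{"dx":0,"dy":0,"dz":0,"rx":0,"ry":0,"rz":1},{"dx":0,"dy":0,"dz":0,"rx":0,"ry":0,"rz":1},{"dx":0,"dy":0,"dz":0,"rx":0,"ry":0,"rz":1},{"dx":0,"dy":0,"dz":0,"rx":0,"ry":0,"rz":1}]'
python3 -m handwheel '[{"dx":0,"dy":0,"dz":0,"rx":0,"ry":0,"rz":1},{"dx":0,"dy":0,"dz":0,"rx":0,"ry":0,"rz":1},{"dx":0,"dy":0,"dz":0,"rx":0,"ry":0,"rz":1},{"dx":0,"dy":0,"dz":0,"rx":0,"ry":0,"rz":0.5},{"dx":0.8,"dy":-1,"dz":0,"rx":0,"ry":0,"rz":0},{"dx":0.8,"dy":-1,"dz":0,"rx":0,"ry":0,"rz":0},{"dx":0.8,"dy":-1,"dz":0,"rx":0,"ry":0,"rz":0},{"dx":0.8,"dy":-1,"dz":0,"rx":0,"ry":0,"rz":0},{"dx":0.5,"dy":-1,"dz":0,"rx":0,"ry":0,"rz":0},{"dx":0,"dy":0,"dz":0,"rx":0,"ry":0,"rz":0},{"dx":0,"dy":0,"dz":0,"rx":0,"ry":0,"rz":0}]'
python3 tub.py; python3 -c "
from h import *
snap('wrist','bay1.png')
go(.638,.272,.035,0)"
```

```text
clock: 70.0
ee_pos: [0.5401, 0.1596, 0.035]
tcp_rot: [[0.0, 1.0, -0.0], [1.0, -0.0, -0.001], [-0.001, -0.0, -1.0]]
contact_force: [-0.3, -2.6, 0.8]
opening: 0.0601
grip_force: 1.4
[290.4, 255.8] [0.542  0.1815 0.044 ]
clock: 71.3
ee_pos: [0.5404, 0.1391, 0.1762]
tcp_rot: [[0.473, 0.881, 0.001], [0.881, -0.473, 0.0], [0.001, 0.001, -1.0]]
contact_force: [-0.1, -0.4, -0.8]
opening: 0.06
grip_force: 0.0
clock: 72.5
ee_pos: [0.5404, 0.1391, 0.1762]
tcp_rot: [[0.971, 0.238, 0.001], [0.238, -0.971, 0.0], [0.001, -0.0, -1.0]]
contact_force: [-0.3, -0.6, 0.2]
opening: 0.0603
grip_force: 0.0
clock: 73.6
ee_pos: [0.6327, 0.2643, 0.1755]
tcp_rot: [[1.0, 0.0, -0.0], [0.0, -1.0, -0.0], [-0.0, 0.0, -1.0]]
contact_force: [-0.8, -0.5, 0.3]
opening: 0.0604
grip_force: 0.0
tcp [0.6327 0.2643 0.1755] [-0.8 -0.5  0.3]
wrist lid_end_a [172. 306.] 0.57 [0.54   0.3603 0.044 ]
wrist catch_tip_a [163. 308.] 0.96 [0.5425 0.3656 0.051 ]
wrist catch_tip_a [389. 311.] 0.41 [0.5392 0.1742 0.051 ]
wrist catch_tip_a [171. 302.] 0.18 [0.5484 0.3578 0.051 ]
top lid_end_a [212. 214.] 0.69 [0.5392 0.1796 0.044 ]
top catch_tip_a [275. 157.] 0.45 [ 0.7098 -0.012   0.051 ]
top catch_tip_a [213. 214.] 0.43 [0.537  0.1753 0.051 ]
top tub [106. 250.] 0.45 [0.4424 0.5099 0.    ]
top tub [185. 211.] 0.43 [0.5578 0.2711 0.    ]
t 74.0 p [0.6328 0.2645 0.1752] yaw -0.001 open 0.060 grip 0.0 F [0.1 0.1 0.6] | rz -0.01 dz 5.61 | then dx 0.21 dy -0.30 tilt [0. 0.]
```

View pics/bay1.png

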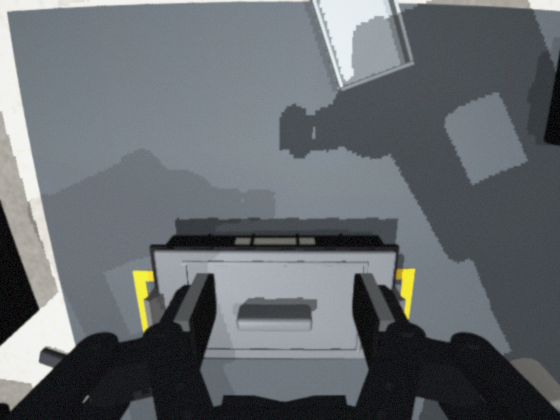

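The closed tub stands partly over the bay with the gripper above its far side; tape shows at (143,280) and (405,280). Going down behind the far side and pushing it toward the robot.

```bash
python3 -m handwheel '[{"dx":0.3,"dy":-0.27,"dz":0,"rx":0,"ry":0,"rz":0},{"dx":0,"dy":0,"dz":1,"rx":0,"ry":0,"rz":0},{"dx":0,"dy":0,"dz":1,"rx":0,"ry":0,"rz":0},{"dx":0,"dy":0,"dz":1,"rx":0,"ry":0,"rz":0},{"dx":0,"dy":0,"dz":1,"rx":0,"ry":0,"rz":0},{"dx":0,"dy":0,"dz":1,"rx":0,"ry":0,"rz":0},{"dx":0,"dy":0,"dz":0.5,"rx":0,"ry":0,"rz":0},{"dx":0,"dy":0,"dz":0.1,"rx":0,"ry":0,"rz":0},{"dx":0,"dy":0,"dz":0,"rx":0,"ry":0,"rz":0}]'
python3 -m handwheel '[{"dx":-0.4,"dy":0,"dz":0,"rx":0,"ry":0,"rz":0},{"dx":-0.4,"dy":0,"dz":0,"rx":0,"ry":0,"rz":0},{"dx":-0.3,"dy":0,"dz":0,"rx":0,"ry":0,"rz":0},{"dx":-0.3,"dy":0,"dz":0,"rx":0,"ry":0,"rz":0},{"dx":-0.3,"dy":0,"dz":0,"rx":0,"ry":0,"rz":0},{"dx":-0.3,"dy":0,"dz":0,"rx":0,"ry":0,"rz":0},{"dx":-0.3,"dy":0,"dz":0,"rx":0,"ry":0,"rz":0},{"dx":-0.3,"dy":0,"dz":0,"rx":0,"ry":0,"rz":0},{"dx":-0.3,"dy":0,"dz":0,"rx":0,"ry":0,"rz":0}]'
python3 -c "
from h import *
go(.529,.272,.035,0)
snap('scene')
for n,z in (('lid_end_a',.044),('tub',0)):
  for r in models.landmark_of('scene',n)[:3]: print(n,np.round(r['xy']),round(r['score'],2),ray('scene',r['xy'],z).round(4))"
```

```text
clock: 74.95
ee_pos: [0.6407, 0.2718, 0.0352]
tcp_rot: [[1.0, -0.0, 0.0], [-0.0, -1.0, 0.0], [0.0, -0.0, -1.0]]
contact_force: [-0.3, 0.2, -0.0]
opening: 0.0602
grip_force: 0.0
clock: 75.85
ee_pos: [0.5689, 0.272, 0.0358]
tcp_rot: [[1.0, -0.0, 0.003], [-0.0, -1.0, 0.001], [0.003, -0.001, -1.0]]
contact_force: [5.5, 0.6, 0.4]
opening: 0.0602
grip_force: 2.8
t 75.8 p [0.5689 0.272  0.0358] yaw -0.000 open 0.060 grip 2.8 F [5.5 0.6 0.4] | rz -0.00 dz 0.03 | then dx -1.59 dy 0.00 tilt [0.0033 0.0012]
lid_end_a [338. 208.] 0.96 [0.5051 0.1967 0.044 ]
lid_end_a [384. 210.] 0.58 [0.5061 0.3644 0.044 ]
lid_end_a [188. 175.] 0.37 [ 0.3886 -0.3819  0.044 ]
tub [358. 213.] 0.64 [0.4955 0.2765 0.    ]
```

```bash
python3 -m handwheel '[{"dx":-0.3,"dy":0,"dz":0,"rx":0,"ry":0,"rz":0},{"dx":-0.3,"dy":0,"dz":0,"rx":0,"ry":0,"rz":0},{"dx":-0.3,"dy":0,"dz":0,"rx":0,"ry":0,"rz":0},{"dx":-0.3,"dy":0,"dz":0,"rx":0,"ry":0,"rz":0},{"dx":-0.2,"dy":0,"dz":0,"rx":0,"ry":0,"rz":0},{"dx":-0.1,"dy":0,"dz":0,"rx":0,"ry":0,"rz":0},{"dx":0,"dy":0,"dz":0,"rx":0,"ry":0,"rz":0}]'
python3 -m handwheel '[{"dx":0.4,"dy":0,"dz":0,"rx":0,"ry":0,"rz":0},{"dx":0.5,"dy":0,"dz":0,"rx":0,"ry":0,"rz":0},{"dx":0.1,"dy":0,"dz":-1,"rx":0,"ry":0,"rz":0},{"dx":0,"dy":0,"dz":-1,"rx":0,"ry":0,"rz":0},{"dx":0,"dy":0,"dz":-1,"rx":0,"ry":0,"rz":0},{"dx":0,"dy":0,"dz":-1,"rx":0,"ry":0,"rz":0},{"dx":0,"dy":0,"dz":-1,"rx":0,"ry":0,"rz":0},{"dx":-1,"dy":0,"dz":-1,"rx":0,"ry":0,"rz":0},{"dx":-1,"dy":0,"dz":-1,"rx":0,"ry":0,"rz":0},{"dx":-1,"dy":0,"dz":-1,"rx":0,"ry":0,"rz":0},{"dx":0,"dy":0,"dz":-1,"rx":0,"ry":0,"rz":0},{"dx":0,"dy":0,"dz":0,"rx":0,"ry":0,"rz":0}]'
python3 tub.py; python3 -c "
from h import *
snap('wrist','bay2.png')"
```

```text
clock: 76.7
ee_pos: [0.5308, 0.2719, 0.0354]
tcp_rot: [[1.0, -0.0, 0.001], [-0.0, -1.0, 0.001], [0.001, -0.001, -1.0]]
contact_force: [3.8, 0.5, 3.3]
opening: 0.0602
grip_force: 1.8
clock: 77.9
ee_pos: [0.4819, 0.2725, 0.2637]
tcp_rot: [[1.0, -0.0, 0.004], [-0.0, -1.0, 0.003], [0.004, -0.003, -1.0]]
contact_force: [-0.4, -0.3, -0.2]
opening: 0.0601
grip_force: 0.0
tcp [0.4819 0.2725 0.2637] [-0.4 -0.3 -0.2]
wrist lid_end_a [371. 198.] 0.79 [0.4619 0.1822 0.044 ]
wrist catch_tip_a [192. 197.] 0.93 [0.4643 0.3623 0.051 ]
wrist catch_tip_a [376. 199.] 0.66 [0.462  0.1789 0.051 ]
top lid_end_a [150. 240.] 0.71 [0.4625 0.3642 0.044 ]
top lid_end_a [210. 241.] 0.71 [0.457 0.185 0.044]
top lid_end_a [181. 237.] 0.34 [0.4698 0.2733 0.044 ]
top catch_tip_a [148. 238.] 0.59 [0.4672 0.3696 0.051 ]
top catch_tip_a [210. 239.] 0.44 [0.4616 0.1858 0.051 ]
top catch_tip_a [183. 238.] 0.38 [0.4679 0.2657 0.051 ]
```

View pics/bay2.png

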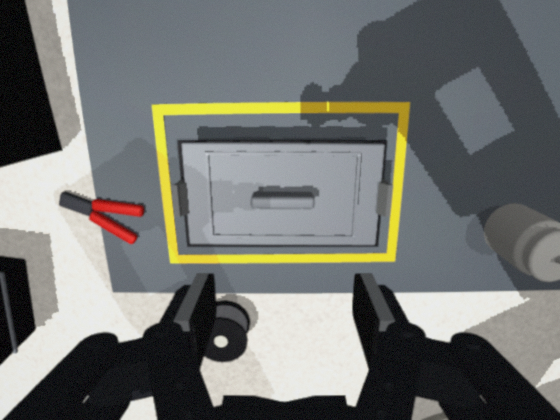

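The closed tub lies inside the tape, inner corners at about (164,114), (399,113), (389,253) and (176,254), rim at (179,142), (387,142), (379,245) and (188,245). Both catches are over the lid. Comparing centre and angle.

```bash
python3 - <<'E'
from h import *
c=cam("wrist")
def f(ps,z):
    P=np.array([ray("wrist",p,z,c)[:2] for p in ps]);d=(P[0]-P[1])+(P[3]-P[2]);print(P.round(4).tolist(),P.mean(0).round(4),"yaw-pi/2 %.4f"%(np.arctan2(d[1],d[0])-np.pi/2))
f([(164,114),(399,113),(389,253),(176,254)],0);f([(179,142),(387,142),(379,245),(188,245)],.044)
im=cams.snapshot("wrist");hsv=cv2.cvtColor(im,cv2.COLOR_BGR2HSV);m=cv2.inRange(hsv,(20,110,70),(36,255,255))
ct,h=cv2.findContours(m,cv2.RETR_CCOMP,cv2.CHAIN_APPROX_NONE)
for q in ct:
    if cv2.contourArea(q)>15000:
        P=np.array([ray("wrist",p[0],0,c)[:2] for p in q],np.float32);print(cv2.minAreaRect(P*1000))
E
```

```text
[[0.5423, 0.3991], [0.5429, 0.1472], [0.3788, 0.1433], [0.3779, 0.4017]] [0.4605 0.2728] yaw-pi/2 0.0028
[[0.5178, 0.3726], [0.5174, 0.1703], [0.4086, 0.1693], [0.409, 0.373]] [0.4632 0.2713] yaw-pi/2 -0.0018
((460.1613464355469, 273.5054016113281), (187.2873992919922, 275.6664733886719), 0.40178853273391724)
((460.2007141113281, 273.236572265625), (166.51588439941406, 254.94589233398438), 0.3079723119735718)
```

```bash
python3 -c "
from cell import env
print(env.job_done())"
```

```text
the job is handed in; nothing more can be done
None
```

I packed all four relay modules into the tub, snapped the lid under both catches, slid the tub between the stand and the dispenser to within about 3 mm of the centre of the yellow bay and square to about 0.5°, and handed the job in after about 78 s; no verdict was shown.

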